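# Rebuild the filter changer and log it

### The arm

A 6-joint arm with a two-finger parallel gripper is mounted at the origin on the work surface. World frame = base frame: x ahead of the robot, y to its left, z up, the work surface at z = 0. Lengths are in m, angles in rad, forces in N, time in s.
With the tool pointing down it reaches from about 0.275 to 0.825 m from the base axis. Payload 5.2 kg.
Tool frame: the origin (TCP) lies on the centre line of the jaws, within the pads' length; the fingertips stand 14 mm ahead of it and the grasp point (between the pads) lies 5 mm behind it; z points along the fingers, y is the direction in which the jaws open and shut (so a half turn about z gives the same grasp; the last joint's range is limited). The gripper opens to 93 mm and grips with 3 to 60 N. Pads are 15 mm wide; open, the fingers measure 128 mm over their backs; the gripper's body (75 mm by 188 mm) begins 65 mm behind the grasp point.
Start: joints at [-0.203, 0.259, 1.535, -0, 1.348, -0.203], TCP at [0.55, 0, 0.233] pointing down, gripper open.
Joint ranges: [-3.14, 3.14], [-0.91, 2.08], [0.19, 2.58], [-1.22, 4.36], [0.22, 2.71], [-3.12, 3.12]. Speed limits (rad/s): [2.57, 2.57, 3.14, 3.14, 3.14, 3.14].

### API

Orientations are given as a 3x3 rotation matrix whose columns are the frame's x, y, z axes.
In Python, from cell import readout, optics, job_done gives the robot as it stands.
- The arm moves only by the tool drive_tool, never from a script. Its argument "deltas" is a list that holds one entry, the list of rows, each a list of 7 numbers: the finger opening in mm, from 0 to 93, then the shift along the tool's x, y, z in mm, then the turn, a rotation vector about the tool's x, y, z in rad. A call has 1 to 8 rows; each row is the pose to reach, as a shift and turn from the pose commanded when the call began, along the tool's axes at that moment; what a row does not reach only later rows make up. A row lasts 1/8 s, in which the tool goes at most 62.5 mm and 10.7 degrees, less where a joint would pass 70% of its speed; a pose out of reach is approached as far as the arm can. A call with a gripper value outside its range is refused whole. The fingers move at their own pace and stop on an object; "grip_force" is the grip in N (left out, the last holds). Time passes only in rows, so rows that repeat a pose let the fingers close. It gives the time, the measured TCP pose, the force and the opening at its end, in the units of the state.
- readout.observe(): the state, without advancing time (a new reading comes with each control period).
- optics.capture(name): name is "scene" or "side" or "wrist"; returns the picture (400x640x3 uint8, red, green, blue); there is no depth.
- optics.get_calibration(name): a dict with "K" (3x3 intrinsics, pixels), "eye" and "orientation" of the camera in the world; the wrist camera has in their place "hand_eye" (4x4, takes a point from camera to tool coordinates, whose origin is the TCP and whose axes are the flange's). Camera axes: x right, y down, z forward; pixel columns grow to the right and rows downward; lengths in m; the calibration is good to about 2 mm. A picture is of the moment at which its call begins: read the wrist's pose just before it. get_calibration takes no time and is no camera call.
- job_done(): hands the job in, once; it reports no verdict.
Trained networks look in the newest picture that a camera, given by its name, has taken for a name from the list of things; names that differ only in an ending like _2 or _b are one class to them, and where a whole thing is asked for, a point or a joint stands for the part that bears it (a point fixed in the world has none). Each returns a list of dicts, best first, with "score" (0 to 1); they miss things now and then, are a little off and sometimes report something else, mostly with a low value. They report only what shows in the picture. A call takes as long as a camera call. They do not tell look-alikes from the thing itself.
- optics.cut_out(label, camera): "mask" (400x640 bool, what is visible of it) and "extent" ([centre column, centre row, width, height] in pixels, round what is visible of it).
The state is a dict: "clock": time; "q": joint angles; "qvel": joint speeds; "effort": joint torques, N m; "ee_pos": TCP position; "ee_rot": TCP orientation; "contact_force": force on the tool from outside, world axes, zero at the start; "torque": the same for the moment, N m; "opening": opening from 0.0 (shut) to 1.0 (fully open).
Only numpy, scipy, OpenCV 4.12 (cv2) and the standard library are available. Lean on these libraries where they do the work, as an engineer would, in place of code of your own. Each camera call takes 0.05 s, during which the arm holds its last target.

### The job

Rebuild the opened filter changer: onto its spindle put the black filter wheel, then every blue spacer ring that is laid out, then the silver filter wheel, then the orange clamp ring and last the steel cap, each fully down and flat; lower the wheels gently down the spindle, do not let them drop. Then, to log the change, take the code reader from its stand, point it squarely at the middle of the barcode label on the console from about 9 cm, hold it steady there for a good second, and put it back upright in its stand. Leave the other things on the bench where they are.

Things in the scene. Friction and masses are not known exactly. Their poses are not given: they have to be found in the camera images.
- changer: filter changer with its cover off, fixed to the bench: grey base plate 150 x 150 mm, 12 mm thick, with a steel spindle standing upright in its middle. Origin: centre of the underside, on the spindle's axis, at bench height
- flange (a point): top of the 28 mm wide, 8 mm high round drive flange at the foot of the spindle, on its axis, 20 mm above the bench: the first layer rests here
- spindle_tip (a point): top of the spindle, on its axis, 58 mm above the flange. The spindle is 16 mm thick; its last 5 mm taper to 10 mm
- wheel_black: black filter wheel, 64 mm across, 8 mm thick, six coloured round filters in its face; flat round disc with a 20 mm hole through its middle, lying flat. Origin: centre of its underside; z up along the hole.
- wheel_silver: silver (bare aluminium) filter wheel, 64 mm across, 8 mm thick, six coloured round filters in its face; flat round disc with a 20 mm hole through its middle, lying flat. Origin: centre of its underside; z up along the hole.
- spacer1: blue spacer ring, 60 mm across, 8 mm thick, all three alike; flat round disc with a 20 mm hole through its middle, lying flat. Origin: centre of its underside; z up along the hole. One to three such spacers are laid out; this one may be absent (None).
- spacer2: blue spacer ring, 60 mm across, 8 mm thick, all three alike; flat round disc with a 20 mm hole through its middle, lying flat. Origin: centre of its underside; z up along the hole. One to three such spacers are laid out; this one may be absent (None).
- spacer3: blue spacer ring, 60 mm across, 8 mm thick, all three alike; flat round disc with a 20 mm hole through its middle, lying flat. Origin: centre of its underside; z up along the hole. One to three such spacers are laid out; this one may be absent (None).
- clamp_ring: orange clamp ring, 60 mm across, 10 mm thick; flat round disc with a 20 mm hole through its middle, lying flat. Origin: centre of its underside; z up along the hole. A clamping lug, 16 mm wide and as thick as the ring, sticks out of the rim along its +x to 45 mm from the centre: grip the rim across y.
- cap: knurled steel hub cap, 44 mm across, 34 mm tall, open below: a 20 mm wide bore 27 mm deep from its underside takes the end of the spindle. Stands open side down. Origin: centre of its underside; z up
- scanner: hand-held code reader, 130 mm long, weighs about 140 g, standing nose down in its stand: black nose 40 (x) x 30 (y) mm over the first 42 mm, above it a grey handle 32 (x) x 26 (y) mm up to 130 mm. Origin: centre of the reading window in the nose end; z runs from the nose up the handle, it reads along -z
- read_point (a point): the point that the reader reads best, 90 mm straight out in front of its window (on the reader's -z)
- stand: the reader's desk stand, fixed to the bench: black foot 100 x 90 x 8 mm carrying an open-topped upright grey socket, 50 (x) x 40 (y) mm inside, its rim 60 mm above the bench. Origin: centre of the underside; z up. The reader may stand in it either way round
- stand_floor (a point): centre of the socket's inner floor, 12 mm above the bench; the reader's origin rests here
- console: white control console, fixed to the bench, 145 (x) x 140 (y) mm, 100 mm tall at the back, its black panel sloping down 30 degrees towards its front (-x). Origin: centre below its panel, at bench height
- label: white barcode label 36 x 54 mm on the console's sloping panel, beside a green display. Origin: its centre; z points straight out of the label, 30 degrees off vertical
- oil_bottle: small amber bottle with black cap, 32 mm across, 70 mm tall. Not part of the job. Origin: centre of its underside
- objective_pot: clear round pot with black lid, 52 mm across, 69 mm tall. Not part of the job. Origin: centre of its underside
- stage_insert: flat black frame 110 x 160 x 6 mm with two steel thumbscrews. Not part of the job. Origin: centre of its underside
- slide_box: blue and white flat box 85 x 100 x 28 mm. Not part of the job. Origin: centre of its underside
- dish: round clear dish, 62 mm across, 15 mm tall. Not part of the job. Origin: centre of its underside
- driver: screwdriver with red handle, 170 mm long. Not part of the job. Origin: middle of its underside
There are look-alikes about, which are no part of the job. Leave any green or turquoise look-alike of the wheel_black alone.

How it is judged:
On the way, in this order (a step that is already met when the one before it is completed fails the run):
1. the black wheel lies flat on the flange, on the spindle (horizontal distance between wheel_black and flange below 0.005 m and angle between wheel_black's own z axis and vertical below 0.06 rad and linear speed of wheel_black below 0.03 m/s and z of wheel_black in the frame of flange between -0.003 and 0.003 m), for 0.2 s.
2. every blue spacer that is laid out lies flat on the spindle above the black wheel (all of step 1 and horizontal distance between each of spacer1, spacer2, spacer3 and flange below 0.005 m and angle between each of spacer1, spacer2, spacer3's own z axis and vertical below 0.06 rad and linear speed of each of spacer1, spacer2, spacer3 below 0.03 m/s and z of spacer1 in the frame of flange between 0.005 and 0.027 m and z of spacer2 in the frame of flange between 0.005 and 0.027 m and z of spacer3 in the frame of flange between 0.005 and 0.027 m), for 0.2 s.
3. the silver wheel lies flat on the spacers (all of step 2 and horizontal distance between wheel_silver and flange below 0.005 m and angle between wheel_silver's own z axis and vertical below 0.06 rad and linear speed of wheel_silver below 0.03 m/s and z of wheel_silver in the frame of flange between 0.013 and 0.035 m and z of each of spacer1, spacer2, spacer3 in the frame of wheel_silver below -0.005 m), for 0.2 s.
4. the clamp ring lies flat on the silver wheel (horizontal distance between each of wheel_silver, clamp_ring and flange below 0.005 m and angle between each of wheel_silver, clamp_ring's own z axis and vertical below 0.06 rad and linear speed of each of wheel_silver, clamp_ring below 0.03 m/s and z of wheel_silver in the frame of flange between 0.013 and 0.035 m and z of each of spacer1, spacer2, spacer3 in the frame of wheel_silver below -0.005 m and z of clamp_ring in the frame of wheel_silver between 0.005 and 0.011 m), for 0.2 s.
5. the cap is on the spindle, down on the clamp ring (horizontal distance between each of clamp_ring, cap and flange below 0.005 m and angle between each of clamp_ring, cap's own z axis and vertical below 0.06 rad and linear speed of each of clamp_ring, cap below 0.03 m/s and z of clamp_ring in the frame of wheel_silver between 0.005 and 0.011 m and z of cap in the frame of clamp_ring between 0.007 and 0.013 m), for 0.2 s.
6. the reader is held steady for one second, square to the barcode label (within 17 degrees), its read point (90 mm before its window) within 30 mm of the label's centre (distance between read_point and label below 0.03 m and angle between the z axis of scanner and the z axis of label, either way round below 0.3 rad and linear speed of scanner below 0.03 m/s and angular speed of scanner below 0.2 rad/s), for 1 s.
At the end, for the whole second after the job is handed in: On the spindle, upward: black wheel on flange, all spacers, silver wheel, clamp ring, cap; each at rest, flat (3.4 deg), within 5 mm of the axis, gaps at wheel, clamp ring and cap under 3 mm. Reader released upright (14 deg) in its stand, within 10 mm of centre, nose under 6 mm off the floor (all of step 3 and all of step 5 and horizontal distance between scanner and stand_floor below 0.01 m and z of scanner in the frame of stand below 0.018 m and angle between scanner's own z axis and vertical below 0.25 rad and linear speed of scanner below 0.03 m/s); the robot touches nothing.
It fails at once if the black wheel is let drop down the spindle (faster than 0.5 m/s on it) (horizontal distance between wheel_black and flange below 0.006 m and z of wheel_black in the frame of flange below 0.055 m and linear speed of wheel_black above 0.5 m/s).
It fails at once if the silver wheel is let drop down the spindle (faster than 0.5 m/s on it) (horizontal distance between wheel_silver and flange below 0.006 m and z of wheel_silver in the frame of flange below 0.055 m and linear speed of wheel_silver above 0.5 m/s).
It fails at once if a thing that is not part of the job is shifted by more than 40 mm (distance of any of oil_bottle, objective_pot, stage_insert, slide_box, dish, driver from where it was at the start of the episode above 0.04 m).
Of spacer1, spacer2, spacer3 only 1 to 3 are there at a start; the rules pass over those that are not, and their reading is None.
At some moment in a run one of spacer1, spacer2, spacer3, clamp_ring, cap may be knocked a few centimetres aside while the robot is not near it.
It also fails if it takes over 210 s, if anything falls off the work surface, if the arm or the gripper's body presses on something with over 40 N, if the wrist force passes 120 N, or if a joint passes its speed limit or range.

## Working session

There is one attempt and no reset: what is moved stays moved. The work goes in short steps, Python scripts to look and compute and a tool call to move; the robot and the scene stay as the last step left them, time stands still between calls to the robot, and variables do not carry over. Pictures are saved under pics/ and viewed, and the job is handed in when it is done.

Besides the shell and the picture viewer there is one more tool, called after ">>>" as name(argument=value, ...), one argument or row to a line, values as JSON. drive_tool: Moves the arm, as the interface text tells. Its arguments: {"type":"object","properties":{"deltas":{"type":"array"},"grip_force":{"type":"number"}},"required":["deltas"]}

```bash
ls; mkdir -p pics; python3 - <<'E'
from cell import readout, optics
import cv2,numpy as np
s=readout.observe(); print(s)
for n in ["scene","side","wrist"]:
    im=optics.capture(n); cv2.imwrite(f"pics/{n}0.png",im[:,:,::-1]); c=optics.get_calibration(n); print(n,c)
E
```

```text
pics
{'clock': 0.0, 'q': array([-2.02796639e-01,  2.59332926e-01,  1.53607071e+00, -5.87526741e-06,
        1.34799823e+00, -2.02805782e-01]), 'qvel': array([ 0.00162108,  0.00143574,  0.00229415, -0.00072231,  0.00158542,
        0.00287915]), 'effort': array([ 2.41929010e-04, -4.37298238e+01, -2.84004611e+01,  7.19661056e-02,
        4.11791797e-02, -1.14769305e-04]), 'ee_pos': array([5.49481659e-01, 1.29844502e-04, 2.31828076e-01]), 'ee_rot': array([[-1.01285472e-05,  9.99998428e-01, -1.77328593e-03],
       [ 9.99999936e-01,  1.07647810e-05,  3.58778888e-04],
       [ 3.58797413e-04, -1.77328218e-03, -9.99998363e-01]]), 'contact_force': array([ 0.29728415, -0.18049048, -0.31507595]), 'torque': array([-0.04916606, -0.00782841, -0.01390225]), 'opening': 1.0003046940442177}
scene {'K': array([[512.96675221,   0.        , 318.51201852],
       [  0.        , 512.96675221, 195.35778294],
       [  0.        ,   0.        ,   1.        ]]), 'eye': array([ 1.50045491, -0.34802558,  1.14984711]), 'orientation': array([[ 0.40644976,  0.67522497, -0.61552403],
       [ 0.91363818, -0.30625
[... 271 characters left out ...]
26,  0.81830472]), 'orientation': array([[-0.76282344, -0.40456283,  0.50440987],
       [-0.64660235,  0.48017768, -0.59273501],
       [-0.00240781, -0.77830477, -0.62788207]])}
wrist {'K': array([[340.6472781 ,   0.        , 313.75461494],
       [  0.        , 340.6472781 , 200.88231133],
       [  0.        ,   0.        ,   1.        ]]), 'hand_eye': array([[ 5.79076713e-04, -9.52600199e-01, -3.04224466e-01,
         8.50126452e-02],
       [ 9.99999732e-01,  4.15503201e-04,  6.02410873e-04,
         1.53455202e-03],
       [-4.47450478e-04, -3.04224734e-01,  9.52600184e-01,
        -1.51085299e-01],
       [ 0.00000000e+00,  0.00000000e+00,  0.00000000e+00,
         1.00000000e+00]])}
```

View pics/scene0.png

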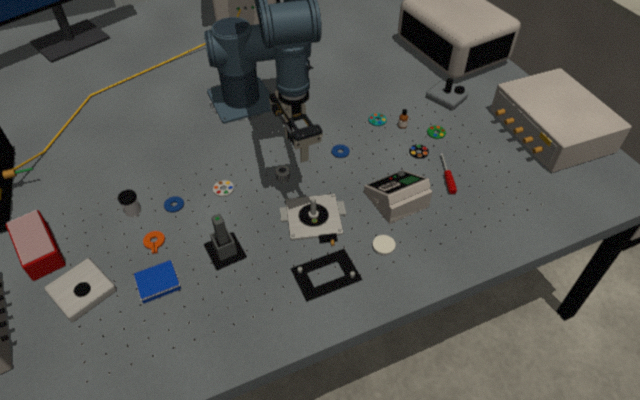

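View pics/side0.png

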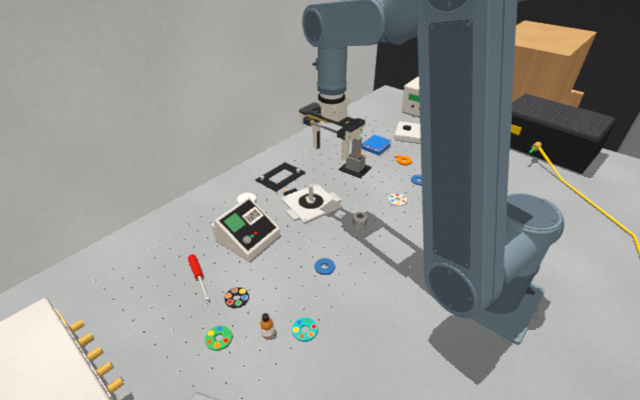

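View pics/wrist0.png

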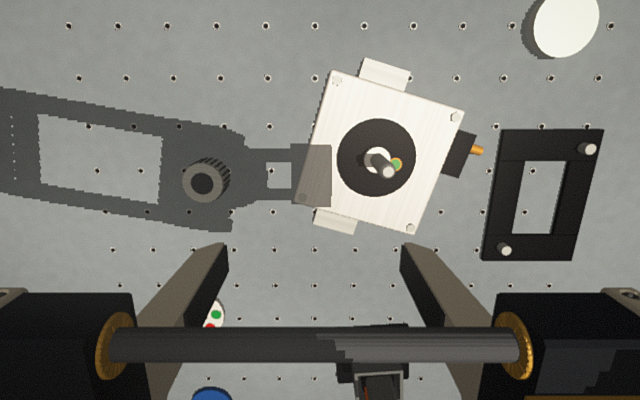

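The scene view shows two blue rings at (341,151) and (174,204). The dark wheel is at (419,151), the pale wheel at (223,187), the orange ring at (154,241) and the cap at (282,175). The green (437,131) and turquoise (377,119) wheels are look-alikes.

```bash
cat > h.py <<'E'
from cell import readout, optics
import cv2,numpy as np
def cam(n,s=None):
    c=optics.get_calibration(n); K=c["K"]
    if n=="wrist":
        s=s or readout.observe(); he=np.array(c["hand_eye"]); R=s["ee_rot"]@he[:3,:3]; t=s["ee_pos"]+s["ee_rot"]@he[:3,3]
        return K,R,t
    return K,np.array(c["orientation"]),np.array(c["eye"])
def ray(c,u,v,z):
    K,R,t=c; d=R@np.linalg.solve(K,[u,v,1.]); return t+d*(z-t[2])/d[2]
def proj(c,p):
    K,R,t=c; q=K@(R.T@(np.asarray(p,float)-t)); return q[:2]/q[2]
def shot(n,name=None):
    s=readout.observe(); c=cam(n,s); im=optics.capture(n)
    if name: cv2.imwrite(f"pics/{name}.png",im[:,:,::-1])
    return im,c
def crop(im,u,v,w,h,k,name):
    u0=int(max(0,u-w//2));v0=int(max(0,v-h//2)); a=im[v0:v0+h,u0:u0+w]
    cv2.imwrite(f"pics/{name}.png",cv2.resize(a,None,fx=k,fy=k,interpolation=cv2.INTER_CUBIC)[:,:,::-1])
def find(label,n,c,z,smin=0.2):
    out=[]
    for d in optics.cut_out(label,n):
        if d["score"]<smin: continue
        m=d["mask"]; v,u=np.nonzero(m)
        if len(u)==0: continue
        # back-project mask pixels on plane z, enclosing-circle centre
        P=np.array([ray(c,a,b,z)[:2] for a,b in zip(u,v)])
        cc,r=cv2.minEnclosingCircle((P*1000).astype(np.float32))
        out.append((round(d["score"],2),[round(x) for x in d["extent"]],np.round(np.array(cc)/1000,4),round(r,1)))
    return out
E
python3 - <<'E'
from h import *
Z=dict(wheel_black=.008,wheel_silver=.008,spacer1=.008,clamp_ring=.01,cap=.034)
for n in ["scene","side"]:
    im,c=shot(n)
    for k,z in Z.items(): 
        for r in find(k,n,c,z): print(n,k,*r)
    for k,z in dict(changer=.012,stand=.06,scanner=.1,console=.05,label=.07,dish=.015,oil_bottle=.035,driver=.01,objective_pot=.069,stage_insert=.006,slide_box=.028).items():
        for r in find(k,n,c,z): print(n,k,*r)
    big=cv2.resize(im,None,fx=1,fy=1)
    if n=="scene":
        crop(im,400,150,200,120,4,"sc_r"); crop(im,200,220,200,140,4,"sc_l")
    else:
        crop(im,270,280,200,150,4,"sd_l"); crop(im,380,170,160,120,5,"sd_r")
E
```

```text
scene wheel_black 0.68 [439, 134, 17, 12] [0.4526 0.5434] 34.3
scene wheel_black 0.67 [378, 120, 17, 14] [0.3114 0.3942] 35.5
scene wheel_black 0.63 [420, 150, 23, 18] [0.5091 0.4378] 35.5
scene wheel_silver 0.73 [225, 188, 21, 16] [ 0.4047 -0.1877] 34.5
scene wheel_silver 0.55 [389, 186, 16, 8] [0.6042 0.2762] 30.2
scene spacer1 0.74 [175, 205, 25, 18] [ 0.4088 -0.3422] 32.9
scene spacer1 0.69 [217, 230, 22, 33] [ 0.556  -0.2455] 59.6
scene spacer1 0.5 [341, 151, 17, 10] [0.4025 0.2054] 32.4
scene clamp_ring 0.68 [156, 242, 21, 27] [ 0.5237 -0.4255] 41.1
scene cap 0.71 [281, 174, 14, 18] [ 0.4451 -0.0105] 37.3
scene cap 0.6 [451, 175, 16, 38] [0.6551 0.447 ] 83.1
scene cap 0.34 [403, 120, 12, 21] [0.37   0.4568] 52.0
scene changer 0.9 [315, 220, 63, 55] [0.6313 0.014 ] 109.7
scene stand 0.68 [226, 250, 38, 40] [ 0.6643 -0.2576] 65.5
scene stand 0.4 [155, 241, 19, 24] [ 0.5677 -0.4237] 37.1
scene scanner 0.93 [219, 230, 16, 31] [ 0.6338 -0.2584] 51.7
scene console 0.83 [398, 197, 60, 50] [0.6849 0.2644] 107.8
scene label 0.61 [390, 185, 15, 8] [0.6546 0.2413] 27.7
scene dish 0.81 [38
[... 1461 characters left out ...]
e changer 0.57 [312, 203, 58, 40] [0.6157 0.0204] 108.5
side stand 0.64 [357, 166, 35, 21] [ 0.5896 -0.2019] 80.8
side scanner 0.47 [356, 147, 8, 22] [ 0.6169 -0.2566] 80.8
side console 0.71 [326, 266, 22, 16] [0.3713 0.2403] 30.0
side label 0.49 [252, 214, 19, 10] [0.6519 0.2371] 30.5
side dish 0.66 [237, 295, 28, 19] [0.4959 0.4455] 33.6
side oil_bottle 0.59 [267, 324, 14, 27] [0.366  0.4605] 31.8
side driver 0.6 [198, 275, 16, 44] [0.6366 0.4603] 88.2
side driver 0.33 [250, 198, 20, 6] [0.7968 0.146 ] 26.3
side stage_insert 0.71 [280, 179, 51, 31] [ 0.8023 -0.0309] 95.9
side slide_box 0.87 [376, 146, 34, 22] [ 0.6344 -0.4218] 73.9
side slide_box 0.6 [358, 219, 17, 15] [0.4254 0.001 ] 38.0
```

```bash
python3 - <<'E'
import cv2
a=cv2.imread('pics/sc_r.png');b=cv2.imread('pics/sd_l.png');print(a.shape,b.shape)
E
```

```text
(480, 800, 3) (600, 800, 3)
```

View pics/sc_r.png

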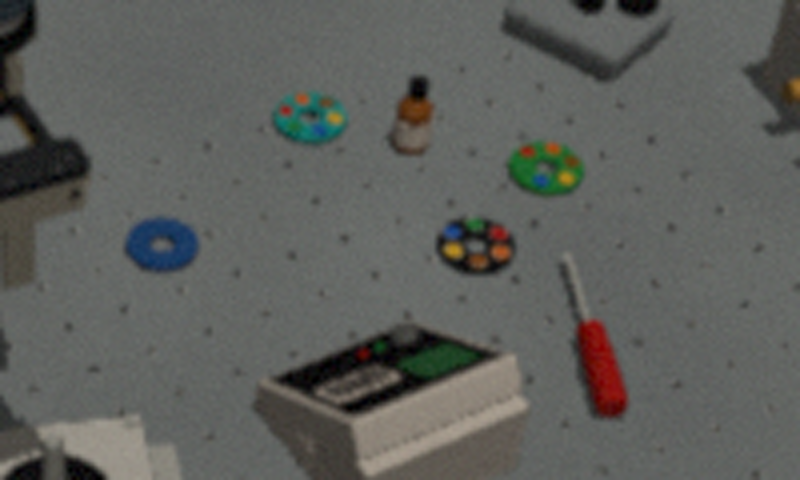

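View pics/sc_l.png

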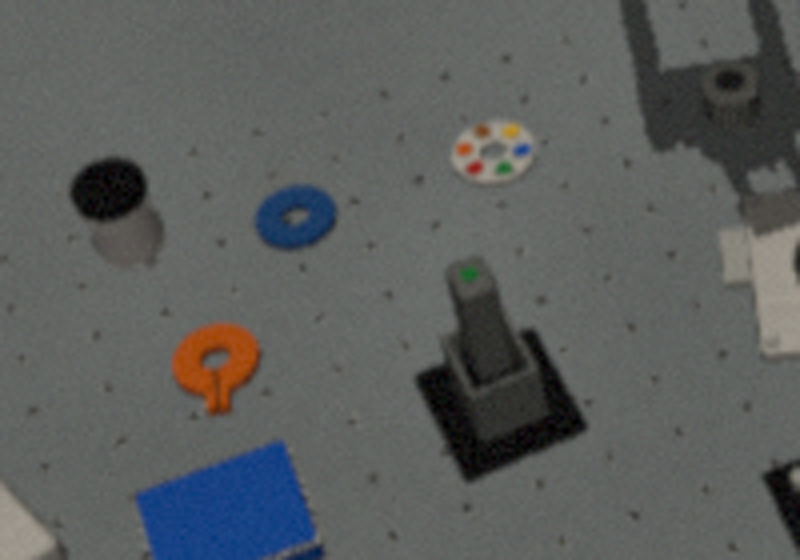

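View pics/sd_l.png

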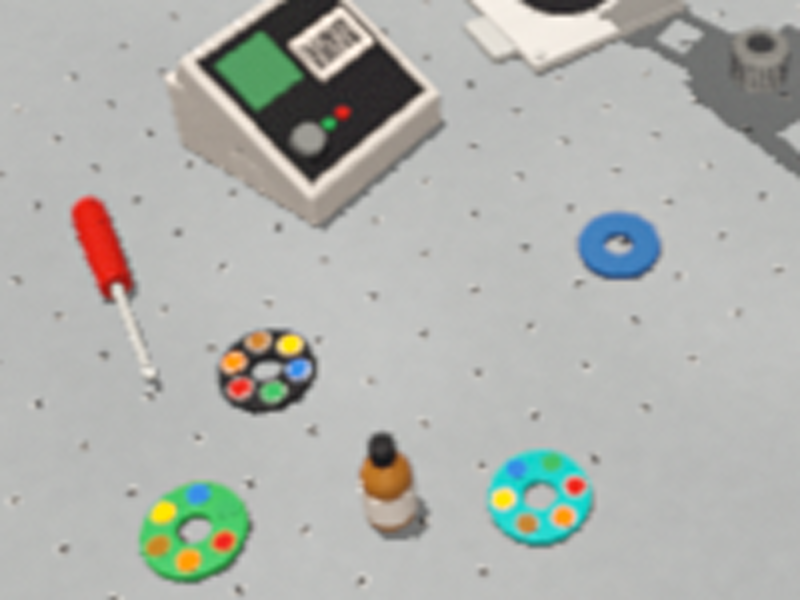

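Black wheel is the dark one at scene (420,150) ≈ (0.505,0.439). The green (439,134) and turquoise (378,120) ones are the look-alikes, and the enlarged crops confirm the black body. Going over it.

>>> drive_tool(
  deltas=[
    [[93, 440, -46, 30, 0, 0, 0], [93, 440, -46, 30, 0, 0, 0], [93, 440, -46, 30, 0, 0, 0], [93, 440, -46, 30, 0, 0, 0], [93, 440, -46, 30, 0, 0, 0], [93, 440, -46, 30, 0, 0, 0], [93, 440, -46, 30, 0, 0, 0], [93, 440, -46, 30, 0, 0, 0]],
  ],
)

```text
clock: 2.85
ee_pos: [0.5021, 0.444, 0.2015]
ee_rot: [[-0.005, 1.0, -0.001], [1.0, 0.005, 0.0], [0.0, -0.001, -1.0]]
contact_force: [-0.5, -0.3, 0.4]
opening: 1.0
```

>>> drive_tool(
  deltas=[
    [[93, 0, 0, 0, 0, 0, 0], [93, 0, 0, 0, 0, 0, 0], [93, 0, 0, 0, 0, 0, 0]],
  ],
)

```text
clock: 3.22
ee_pos: [0.5048, 0.4385, 0.2031]
ee_rot: [[0.002, 1.0, 0.0], [1.0, -0.002, -0.0], [-0.0, 0.0, -1.0]]
contact_force: [0.2, -0.1, 0.6]
opening: 0.999
```

```bash
python3 - <<'E'
from h import *
im,c=shot("wrist","w1")
for r in find("wheel_black","wrist",c,.008): print(*r)
im2,c2=shot("scene","s1")
E
```

```text
0.84 [253, 72, 67, 71] [0.4496 0.5429] 32.2
0.79 [133, 216, 59, 54] [0.3113 0.3938] 33.8
0.61 [314, 174, 61, 56] [0.5071 0.4402] 31.5
```

View pics/w1.png

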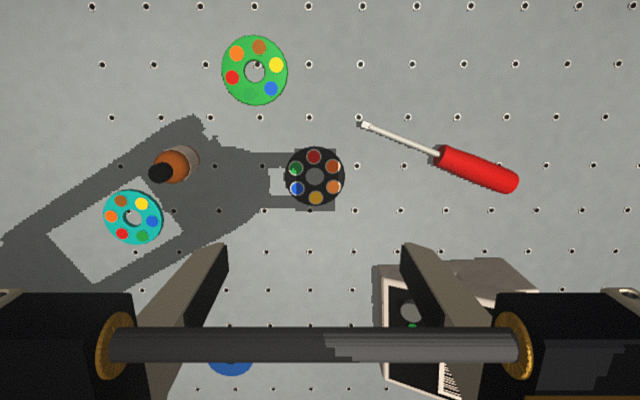

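View pics/s1.png

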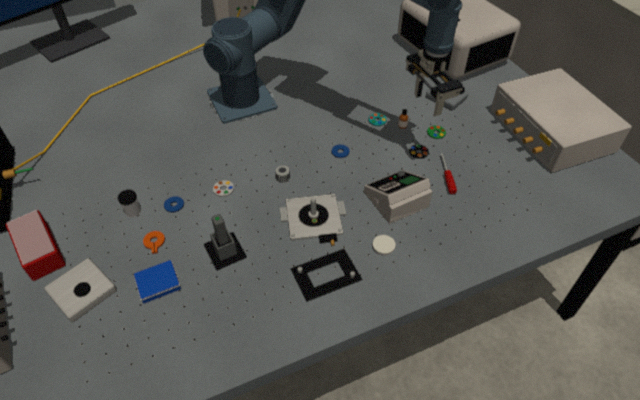

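```bash
python3 - <<'E'
from h import *
im,c=shot("wrist")
crop(im,314,176,100,80,7,"w1c")
g=cv2.cvtColor(im,cv2.COLOR_RGB2HSV)
print(ray(c,314.5,176,.008), proj(c,[.504,.44,.008]))
for i in range(3):
    s=readout.observe(); print(s["ee_pos"])
E
```

```text
[0.5071085  0.44083132 0.008     ] [311.51982704 176.78015343]
[0.50445101 0.43929001 0.20297467]
[0.50445101 0.43929001 0.20297467]
[0.50445101 0.43929001 0.20297467]
```

View pics/w1c.png

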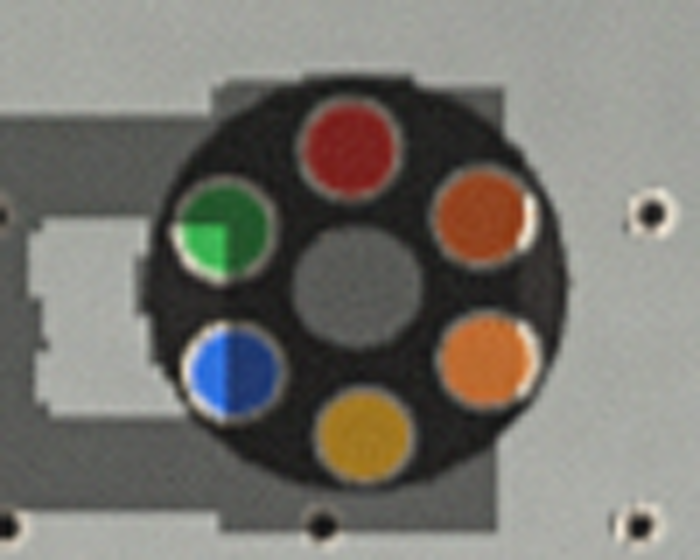

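>>> drive_tool(
  deltas=[
    [[93, 1, 3, 60, 0, 0, 0], [93, 1, 3, 120, 0, 0, 0], [93, 1, 3, 160, 0, 0, 0], [93, 1, 3, 178, 0, 0, 0], [93, 1, 3, 186, 0, 0, 0], [93, 1, 3, 186, 0, 0, 0], [50, 1, 3, 186, 0, 0, 0], [50, 1, 3, 186, 0, 0, 0]],
  ],
  grip_force=20,
)

```text
clock: 4.42
ee_pos: [0.5077, 0.4415, 0.0181]
ee_rot: [[-0.0, 1.0, 0.002], [1.0, 0.0, 0.001], [0.001, 0.002, -1.0]]
contact_force: [0.5, -0.4, 0.3]
opening: 0.834
```

>>> drive_tool(
  deltas=[
    [[50, 0, 0, 0, 0, 0, 0], [50, 0, 0, 0, 0, 0, 0], [50, 0, 0, -10, 0, 0, 0], [50, 0, 0, -40, 0, 0, 0], [50, 0, 0, -100, 0, 0, 0], [50, 0, 0, -150, 0, 0, 0], [50, 0, 0, -150, 0, 0, 0]],
  ],
)

```text
clock: 5.3
ee_pos: [0.5096, 0.4427, 0.1729]
ee_rot: [[-0.0, 1.0, 0.009], [1.0, 0.0, 0.006], [0.006, 0.009, -1.0]]
contact_force: [0.5, -0.4, -1.1]
opening: 0.684
```

```bash
python3 - <<'E'
from h import *
s=readout.observe();print(s["ee_pos"],s["opening"]*93,s["contact_force"])
im,c=shot("wrist","w2")
E
```

```text
[0.50962648 0.44266399 0.17294816] 63.63037075530889 [ 0.47510654 -0.36227109 -1.05427627]
```

View pics/w2.png

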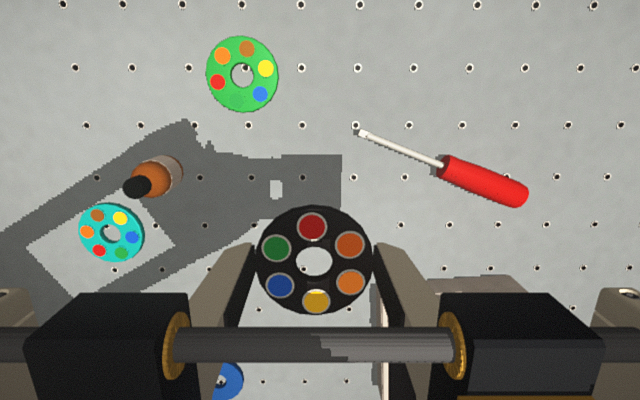

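>>> drive_tool(
  deltas=[
    [[50, -500, 122, -30, 0, 0, 0], [50, -500, 122, -30, 0, 0, 0], [50, -500, 122, -30, 0, 0, 0], [50, -500, 122, -30, 0, 0, 0], [50, -500, 122, -30, 0, 0, 0], [50, -500, 122, -30, 0, 0, 0], [50, -500, 122, -30, 0, 0, 0], [50, -500, 122, -30, 0, 0, 0]],
  ],
)

```text
clock: 6.35
ee_pos: [0.6244, -0.0457, 0.1937]
ee_rot: [[0.0, 1.0, -0.004], [1.0, -0.0, 0.001], [0.001, -0.004, -1.0]]
contact_force: [1.0, -0.5, -1.2]
opening: 0.684
```

>>> drive_tool(
  deltas=[
    [[50, 0, 0, 0, 0, 0, 0], [50, 0, 0, 0, 0, 0, 0], [50, 0, 0, 0, 0, 0, 0], [50, 0, 0, 0, 0, 0, 0]],
  ],
)

```text
clock: 6.85
ee_pos: [0.625, -0.0423, 0.1956]
ee_rot: [[-0.002, 1.0, -0.0], [1.0, 0.002, 0.0], [0.0, -0.0, -1.0]]
contact_force: [0.2, -0.5, -0.2]
opening: 0.685
```

```bash
python3 - <<'E'
from h import *
s=readout.observe();print(s["ee_pos"],s["opening"]*93,s["contact_force"],s["qvel"].round(3)); print(s["ee_rot"].round(4))
im,c=shot("wrist","w3")
E
```

```text
[ 0.62501002 -0.04225239  0.19557839] 63.70982803513943 [ 0.23660455 -0.53397131 -0.24890259] [-0.004 -0.002 -0.007 -0.002  0.001 -0.   ]
[[-2.2e-03  1.0e+00 -5.0e-04]
 [ 1.0e+00  2.2e-03  3.0e-04]
 [ 3.0e-04 -5.0e-04 -1.0e+00]]
```

View pics/w3.png

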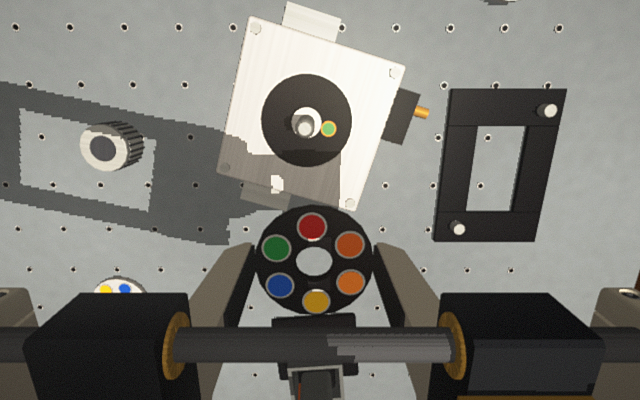

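```bash
python3 - <<'E'
from h import *
im=cv2.imread("pics/w3.png")[:,:,::-1]
crop(im,310,120,110,90,7,"w3c"); crop(im,314,260,130,110,6,"w3d")
E
```

```text
(no output)
```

View pics/w3c.png

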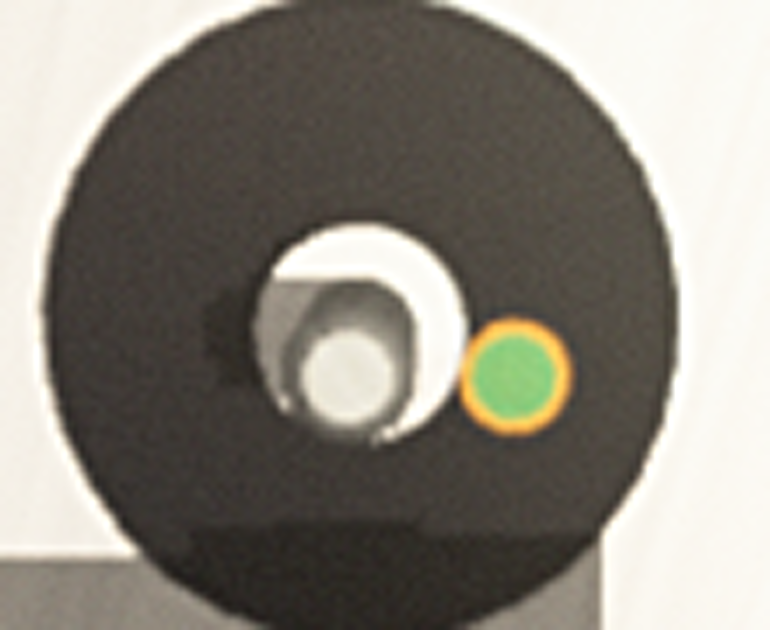

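View pics/w3d.png

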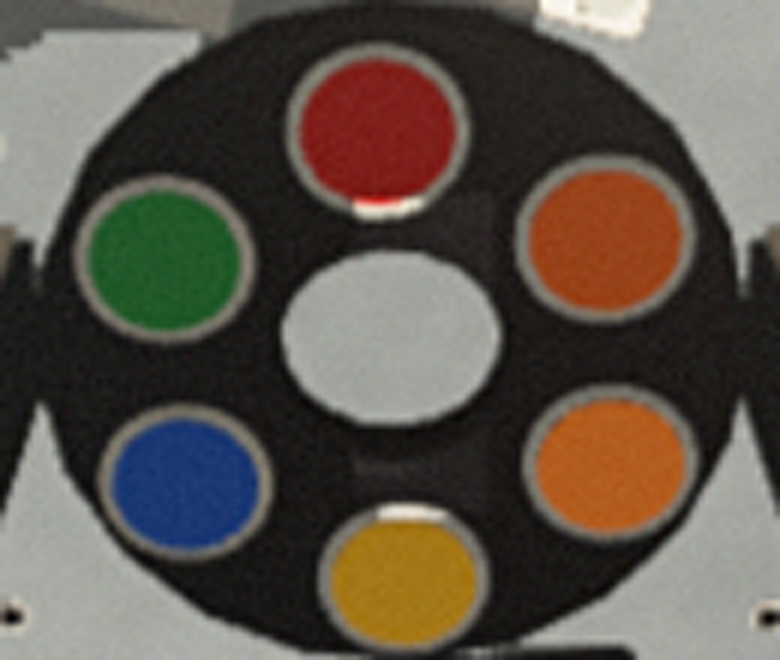

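```bash
cat >> h.py <<'E'
def tray(u,v,zt):
    "pixel -> tool coords on plane tool z = zt"
    c=optics.get_calibration("wrist");K=c["K"];H=np.array(c["hand_eye"])
    d=H[:3,:3]@np.linalg.solve(K,[u,v,1.]);t=H[:3,3]
    return t+d*(zt-t[2])/d[2]
E
python3 - <<'E'
from h import *
F=np.array([(378,130),(606,238),(611,465),(402,577),(185,482),(165,260)])/6+[249,205]
for zt in (.007,.009,.011):
    P=np.array([tray(u,v,zt) for u,v in F]); print(zt,P.mean(0).round(4),np.linalg.norm(P-P.mean(0),axis=1).round(4))
R=np.array([[-.0022,1,0],[1,.0022,0],[0,0,-1]]); t=np.array([.625,-.04225,.1956])
for u,v,z in ((304.7,128.9,.078),(306.4,122.7,.02),(306.6,120.4,.012)):
    print(z,tray(u,v,t[2]-z).round(4),(t+R@tray(u,v,t[2]-z)).round(4))
E
```

```text
0.007 [-0.0006  0.0019  0.007 ] [0.0217 0.0217 0.0218 0.0215 0.0216 0.0216]
0.009 [-0.0017  0.0019  0.009 ] [0.022  0.022  0.0221 0.0217 0.0219 0.0218]
0.011 [-0.0028  0.0019  0.011 ] [0.0222 0.0222 0.0223 0.022  0.0222 0.0221]
0.078 [ 0.0578 -0.0054  0.1176] [0.6195 0.0155 0.078 ]
0.02 [ 0.0577 -0.0052  0.1756] [0.6197 0.0154 0.02  ]
0.012 [ 0.0591 -0.0052  0.1836] [0.6197 0.0169 0.012 ]
```

>>> drive_tool(
  deltas=[
    [[50, 40, -5, 0, 0, 0, 0], [50, 59.5, -7, 20, 0, 0, 0], [50, 59.5, -7, 60, 0, 0, 0], [50, 59.5, -7, 82, 0, 0, 0], [50, 59.5, -7, 82, 0, 0, 0], [50, 59.5, -7, 82, 0, 0, 0], [50, 59.5, -7, 82, 0, 0, 0]],
  ],
)

```text
clock: 7.78
ee_pos: [0.6193, 0.0155, 0.1154]
ee_rot: [[-0.0, 1.0, 0.003], [1.0, 0.0, -0.0], [-0.0, 0.003, -1.0]]
contact_force: [-0.3, 0.2, -0.5]
opening: 0.686
```

```bash
python3 - <<'E'
from h import *
s=readout.observe();print(s["ee_pos"],s["opening"]*93,s["contact_force"],s["qvel"].round(3)); print(s["ee_rot"].round(4))
im,c=shot("wrist","w4"); crop(im,314,262,130,110,6,"w4c")
for n in("scene","side"):
  im,c=shot(n); u,v=proj(c,[.62,.0155,.09]); crop(im,u,v,80,70,7,n+"4")
E
```

```text
[0.61934885 0.01551865 0.11535046] 63.81325209185661 [-0.33172028  0.20386944 -0.47863725] [-0.005 -0.001  0.005 -0.002 -0.001 -0.001]
[[-1.0e-04  1.0e+00  2.8e-03]
 [ 1.0e+00  1.0e-04 -4.0e-04]
 [-4.0e-04  2.8e-03 -1.0e+00]]
```

View pics/w4c.png

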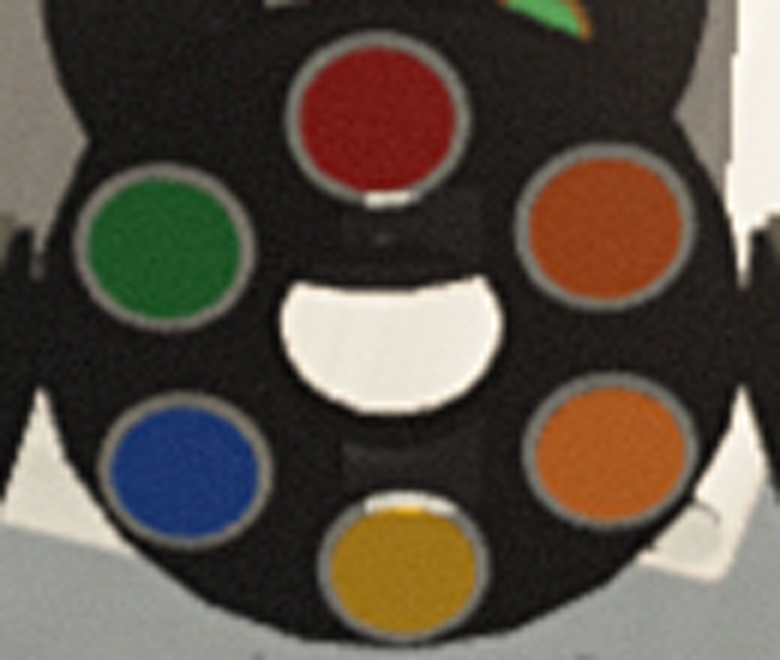

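View pics/scene4.png

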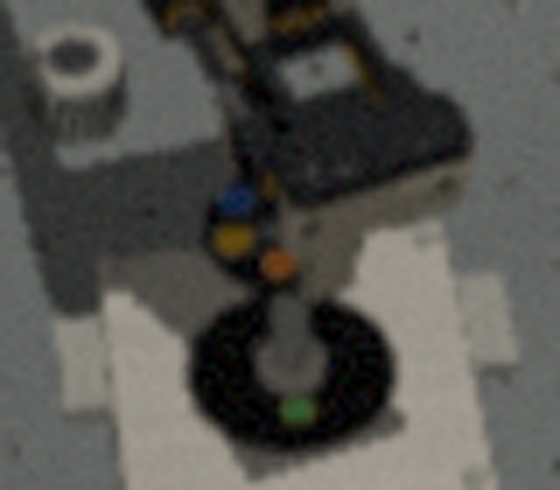

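View pics/side4.png

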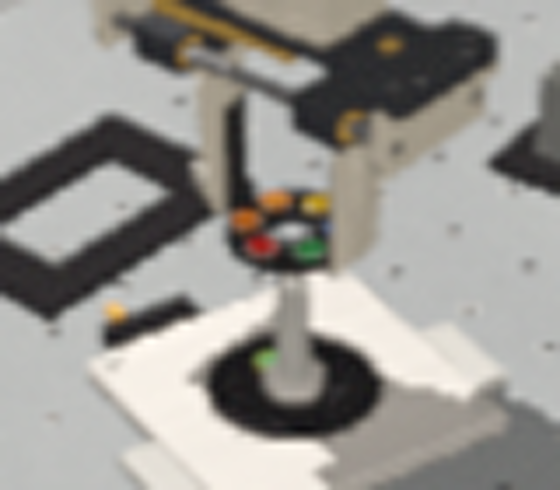

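>>> drive_tool(
  deltas=[
    [[50, 0, 0, 10, 0, 0, 0], [50, 0, 0, 18, 0, 0, 0], [50, 0, 0, 24, 0, 0, 0], [50, 0, 0, 30, 0, 0, 0], [50, 0, 0, 30, 0, 0, 0]],
  ],
)

```text
clock: 8.55
ee_pos: [0.6179, 0.0159, 0.0829]
ee_rot: [[0.0, 1.0, -0.001], [1.0, -0.0, 0.001], [0.001, -0.001, -1.0]]
contact_force: [-0.4, 0.8, -1.7]
opening: 0.686
```

```bash
python3 - <<'E'
from h import *
s=readout.observe();print(s["ee_pos"],s["opening"]*93,s["contact_force"],s["torque"]); print(s["ee_rot"].round(4))
im,c=shot("wrist","w5"); crop(im,314,262,130,110,6,"w5c")
E
```

```text
[0.61789099 0.01591425 0.08293201] 63.75319706459094 [-0.36743326  0.83480965 -1.7115428 ] [0.30534162 0.03240641 0.02763145]
[[ 0.0e+00  1.0e+00 -1.4e-03]
 [ 1.0e+00 -0.0e+00  6.0e-04]
 [ 6.0e-04 -1.4e-03 -1.0e+00]]
```

View pics/w5c.png

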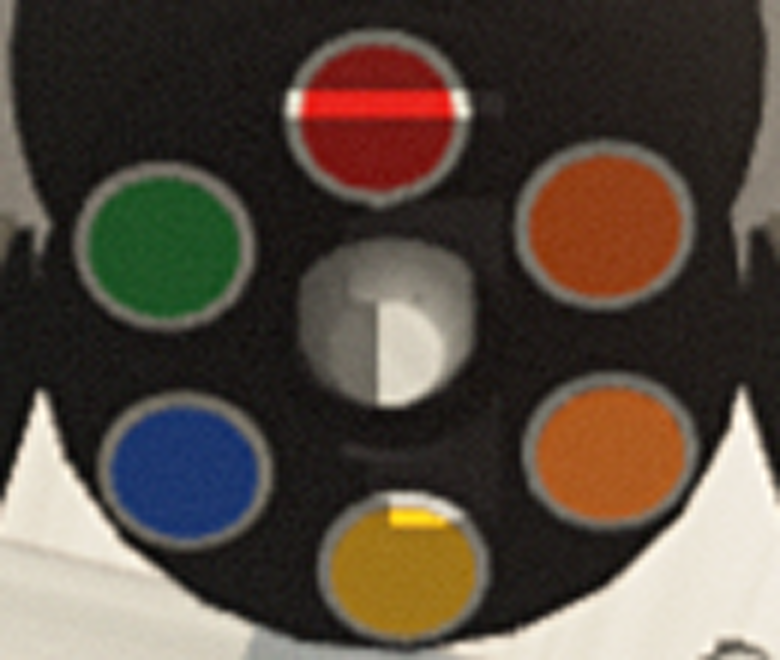

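```bash
python3 - <<'E'
from h import *
print(tray(313.2,263.7,.005)); 
for z in(.008,.009,.01):print(tray(314.3,262.8,z))
E
```

```text
[0.00146098 0.0013691  0.005     ]
[0.00037778 0.00193838 0.008     ]
[-0.00015423  0.00194092  0.009     ]
[-0.00068624  0.00194346  0.01      ]
```

>>> drive_tool(
  deltas=[
    [[50, 1, -0.5, 6, 0, 0, 0], [50, 1, -0.5, 14, 0, 0, 0], [50, 1, -0.5, 22, 0, 0, 0], [50, 1, -0.5, 30, 0, 0, 0], [50, 1, -0.5, 37, 0, 0, 0], [50, 1, -0.5, 41, 0, 0, 0], [50, 1, -0.5, 43, 0, 0, 0], [50, 1, -0.5, 43, 0, 0, 0]],
  ],
)

```text
clock: 9.6
ee_pos: [0.6179, 0.0166, 0.0407]
ee_rot: [[-0.0, 1.0, 0.0], [1.0, 0.0, 0.0], [0.0, 0.0, -1.0]]
contact_force: [0.8, -0.7, -0.8]
opening: 0.686
```

>>> drive_tool(
  deltas=[
    [[50, 0, 0, 1, 0, 0, 0], [50, 0, 0, 2, 0, 0, 0], [50, 0, 0, 2, 0, 0, 0]],
  ],
)

```text
clock: 9.98
ee_pos: [0.6178, 0.0166, 0.0388]
ee_rot: [[-0.0, 1.0, -0.0], [1.0, 0.0, -0.0], [-0.0, -0.0, -1.0]]
contact_force: [-0.7, -0.4, -1.1]
opening: 0.684
```

>>> drive_tool(
  deltas=[
    [[50, 0, 0, 0.7, 0, 0, 0], [50, 0, 0, 1.4, 0, 0, 0], [50, 0, 0, 1.4, 0, 0, 0]],
  ],
)

```text
clock: 10.35
ee_pos: [0.6178, 0.0166, 0.0374]
ee_rot: [[0.0, 1.0, 0.0], [1.0, -0.0, 0.0], [0.0, 0.0, -1.0]]
contact_force: [-0.2, 0.2, -0.1]
opening: 0.683
```

>>> drive_tool(
  deltas=[
    [[50, 0, 0, 0.7, 0, 0, 0], [50, 0, 0, 0.7, 0, 0, 0]],
  ],
)

```text
clock: 10.6
ee_pos: [0.6179, 0.0166, 0.0373]
ee_rot: [[-0.0, 1.0, 0.0], [1.0, 0.0, -0.0], [-0.0, 0.0, -1.0]]
contact_force: [-2.0, -0.0, 4.6]
opening: 0.684
```

>>> drive_tool(
  deltas=[
    [[93, 0, 0, 0, 0, 0, 0], [93, 0, 0, 0, 0, 0, 0], [93, 0, 0, 0, 0, 0, 0], [93, 0, 0, -5, 0, 0, 0], [93, 0, 0, -40, 0, 0, 0], [93, 0, 0, -90, 0, 0, 0], [93, 0, 0, -140, 0, 0, 0], [93, -40, -30, -160, 0, 0, 0]],
  ],
)

```text
clock: 11.6
ee_pos: [0.5905, -0.0224, 0.2006]
ee_rot: [[-0.004, 1.0, 0.007], [1.0, 0.004, -0.001], [-0.001, 0.007, -1.0]]
contact_force: [0.5, -0.1, 0.6]
opening: 0.997
```

```bash
python3 - <<'E'
from h import *
s=readout.observe();print(s["clock"],s["ee_pos"],s["opening"]*93)
im,c=shot("wrist","w6")
im2,c2=shot("scene","s6");im3,c3=shot("side","d6")
for n,cc in (("wrist",c),("scene",c2),("side",c3)):
  for r in find("spacer1",n,cc,.008): print(n,*r)
E
```

```text
11.6 [ 0.59045986 -0.02241843  0.20063194] 92.76169505786376
wrist 0.26 [345, 388, 37, 20] [ 0.6344 -0.303 ] 26.9
scene 0.73 [225, 187, 20, 23] [ 0.4054 -0.1871] 33.9
scene 0.71 [340, 152, 18, 13] [0.4035 0.2054] 30.7
scene 0.69 [174, 203, 24, 16] [ 0.4059 -0.342 ] 31.9
side 0.52 [326, 267, 22, 17] [0.3939 0.2092] 35.0
```

View pics/w6.png

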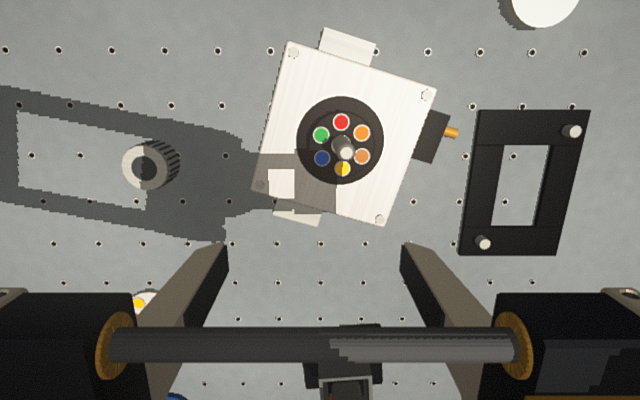

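View pics/s6.png

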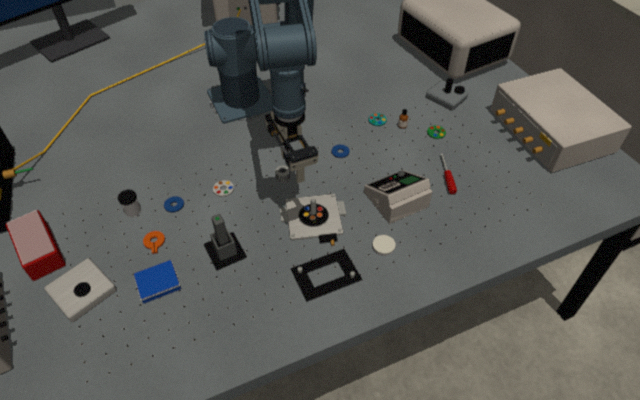

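Black wheel is down on the flange, around the spindle at wrist (343,145). Two spacers remain in view, at scene (340,152) and (174,203). Going to the first one.

>>> drive_tool(
  deltas=[
    [[93, 229, -190, 0, 0, 0, 0], [93, 229, -190, 0, 0, 0, 0], [93, 229, -190, 0, 0, 0, 0], [93, 229, -190, 0, 0, 0, 0], [93, 229, -190, 0, 0, 0, 0], [93, 229, -190, 0, 0, 0, 0], [93, 229, -190, 0, 0, 0, 0], [93, 229, -190, 0, 0, 0, 0]],
  ],
)

```text
clock: 12.9
ee_pos: [0.3987, 0.205, 0.1963]
ee_rot: [[0.001, 1.0, -0.0], [1.0, -0.001, -0.0], [-0.0, -0.0, -1.0]]
contact_force: [0.4, -0.3, 1.1]
opening: 0.999
```

```bash
cat >> h.py <<'E'
def ringpix(im,rgbtest):
    m=rgbtest(im.astype(int)).astype(np.uint8); n,l,st,ce=cv2.connectedComponentsWithStats(m); 
    return [(st[i],ce[i].round(1)) for i in np.argsort(-st[1:,4])[:3]+1]
blue=lambda a:(a[...,2]>a[...,0]*1.6)&(a[...,2]>50)&(a[...,2]>a[...,1]*1.25)
def tool(p,s=None):
    s=s or readout.observe(); return (s["ee_rot"].T@(np.asarray(p)-s["ee_pos"])*1000).round(1)
E
python3 - <<'E'
from h import *
s=readout.observe();print(s["clock"],s["ee_pos"],s["opening"]*93)
im,c=shot("wrist","w7")
for r in find("spacer1","wrist",c,.008): print(*r)
for st,ce in ringpix(im,blue): print(st,ce); p=ray(c,*ce,.008); print(p,tool(p,s))
E
```

```text
12.9 [0.39867295 0.20502634 0.19631377] 92.88795164076372
0.59 [313, 174, 59, 52] [0.3997 0.2086] 29.6
[ 285  148   58   56 2214] [313.4 175.7]
[0.39997454 0.20860281 0.008     ] [  3.6   1.4 188.3]
```

View pics/w7.png

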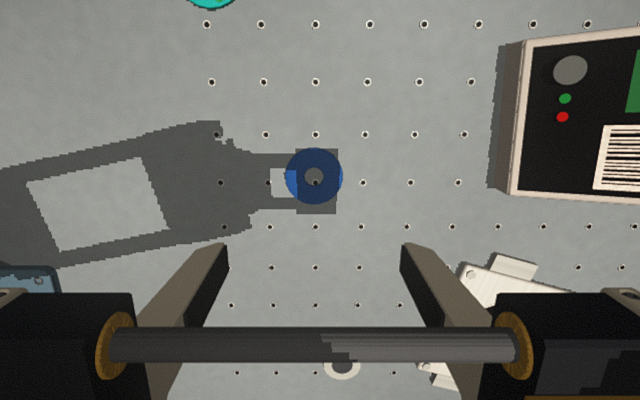

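>>> drive_tool(
  deltas=[
    [[93, 3, 1.5, 60, 0, 0, 0], [93, 3, 1.5, 120, 0, 0, 0], [93, 3, 1.5, 155, 0, 0, 0], [93, 3, 1.5, 172, 0, 0, 0], [93, 3, 1.5, 179, 0, 0, 0], [93, 3, 1.5, 179, 0, 0, 0], [50, 3, 1.5, 179, 0, 0, 0], [50, 3, 1.5, 179, 0, 0, 0]],
  ],
)

```text
clock: 14.0
ee_pos: [0.4, 0.2087, 0.0185]
ee_rot: [[0.0, 1.0, 0.002], [1.0, -0.0, 0.0], [0.0, 0.002, -1.0]]
contact_force: [-0.2, -0.4, 0.6]
opening: 0.833
```

>>> drive_tool(
  deltas=[
    [[50, 0, 0, 0, 0, 0, 0], [50, 0, 0, 0, 0, 0, 0], [50, 0, 0, -10, 0, 0, 0], [50, 0, 0, -60, 0, 0, 0], [50, 0, 0, -120, 0, 0, 0], [50, 0, 0, -180, 0, 0, 0], [50, 0, 0, -180, 0, 0, 0], [50, 0, 0, -180, 0, 0, 0]],
  ],
)

```text
clock: 15.0
ee_pos: [0.3987, 0.2085, 0.1974]
ee_rot: [[-0.0, 1.0, -0.0], [1.0, 0.0, -0.0], [-0.0, -0.0, -1.0]]
contact_force: [0.6, -0.7, -1.3]
opening: 0.637
```

>>> drive_tool(
  deltas=[
    [[50, -192, 219, 0, 0, 0, 0], [50, -192, 219, 0, 0, 0, 0], [50, -192, 219, 0, 0, 0, 0], [50, -192, 219, 0, 0, 0, 0], [50, -192, 219, 0, 0, 0, 0], [50, -192, 219, 0, 0, 0, 0], [50, -192, 219, 30, 0, 0, 0], [50, -192, 219, 60, 0, 0, 0]],
  ],
)

```text
clock: 16.0
ee_pos: [0.6165, 0.0175, 0.1352]
ee_rot: [[-0.0, 1.0, -0.003], [1.0, 0.0, 0.001], [0.001, -0.003, -1.0]]
contact_force: [-0.0, 0.2, -1.9]
opening: 0.636
```

>>> drive_tool(
  deltas=[
    [[50, 0, 0, 20, 0, 0, 0], [50, 0, 0, 23, 0, 0, 0], [50, 0, 0, 23, 0, 0, 0], [50, 0, 0, 23, 0, 0, 0]],
  ],
)

```text
clock: 16.5
ee_pos: [0.6187, 0.0168, 0.1156]
ee_rot: [[-0.0, 1.0, 0.001], [1.0, 0.0, -0.0], [-0.0, 0.001, -1.0]]
contact_force: [-0.4, 0.3, -0.0]
opening: 0.634
```

```bash
python3 - <<'E'
from h import *
s=readout.observe();print(s["ee_pos"],s["opening"]*93,s["contact_force"],s["qvel"].round(3)); 
im,c=shot("wrist","w8"); crop(im,314,262,130,110,6,"w8c")
print(proj(c,[.619,.0155,.078]))
E
```

```text
[0.61874713 0.01679757 0.11558887] 58.988865302943445 [-0.43047327  0.2673738  -0.00385818] [-0.001 -0.003 -0.002 -0.001  0.     0.001]
[311.32447029 241.91990363]
```

View pics/w8c.png

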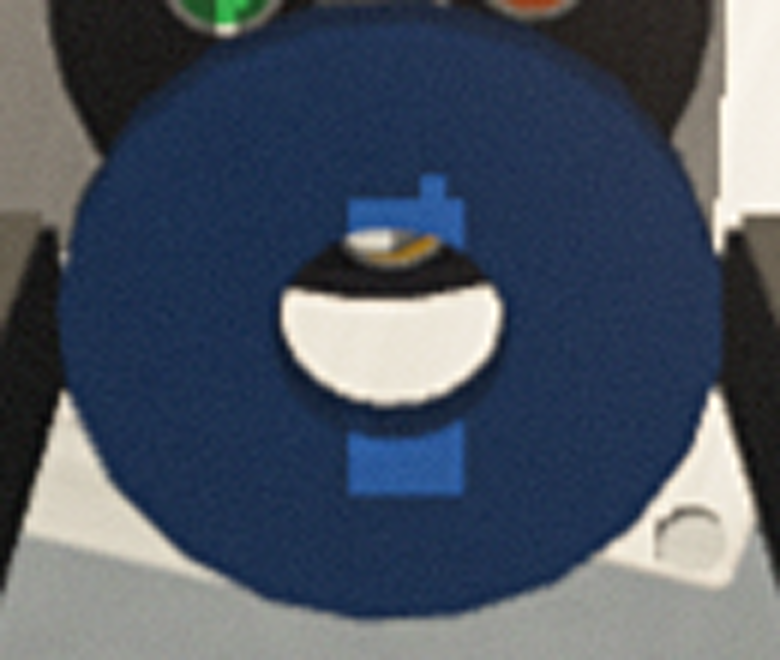

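>>> drive_tool(
  deltas=[
    [[50, 0, -0.5, 10, 0, 0, 0], [50, 0, -0.5, 20, 0, 0, 0], [50, 0, -0.5, 28, 0, 0, 0], [50, 0, -0.5, 33, 0, 0, 0], [50, 0, -0.5, 33, 0, 0, 0]],
  ],
)

```text
clock: 17.18
ee_pos: [0.6175, 0.0166, 0.081]
ee_rot: [[0.0, 1.0, -0.001], [1.0, -0.0, 0.0], [0.0, -0.001, -1.0]]
contact_force: [0.1, 0.9, 0.4]
opening: 0.634
```

```bash
python3 - <<'E'
from h import *
s=readout.observe();print(s["ee_pos"],s["opening"]*93,s["contact_force"],s["torque"]); 
im,c=shot("wrist","w9"); crop(im,314,262,130,110,6,"w9c")
E
```

```text
[0.61748214 0.01660113 0.08097424] 58.915622647199996 [0.09492767 0.87672791 0.40278688] [ 0.02066535  0.03861234 -0.01033828]
```

View pics/w9c.png

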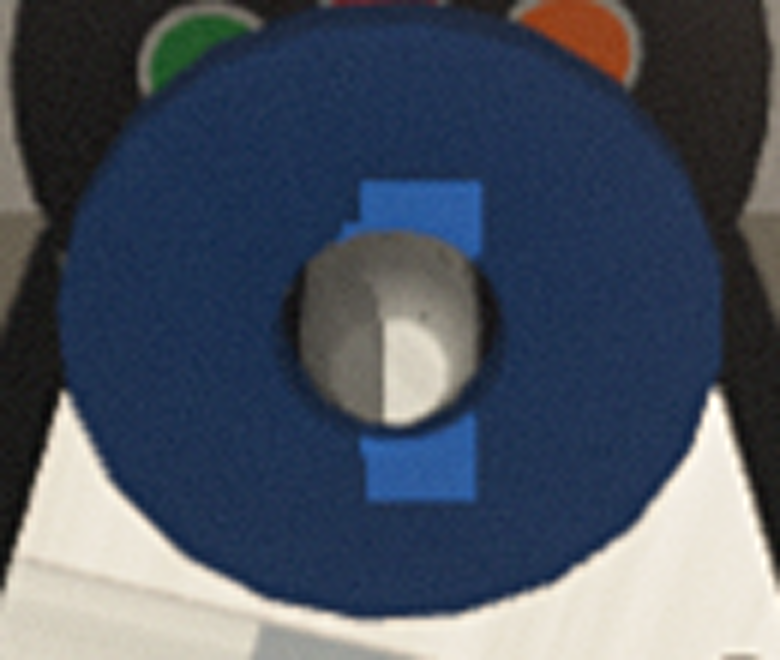

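>>> drive_tool(
  deltas=[
    [[50, 0, 0, 8, 0, 0, 0], [50, 0, 0, 17, 0, 0, 0], [50, 0, 0, 26, 0, 0, 0], [50, 0, 0, 31, 0, 0, 0], [50, 0, 0, 33.5, 0, 0, 0], [50, 0, 0, 34.5, 0, 0, 0], [50, 0, 0, 34.5, 0, 0, 0]],
  ],
)

```text
clock: 18.1
ee_pos: [0.618, 0.0166, 0.0473]
ee_rot: [[-0.0, 1.0, 0.0], [1.0, 0.0, -0.0], [-0.0, 0.0, -1.0]]
contact_force: [-0.5, 0.1, -0.6]
opening: 0.634
```

>>> drive_tool(
  deltas=[
    [[50, 0, 0, 0.5, 0, 0, 0], [50, 0, 0, 1, 0, 0, 0], [50, 0, 0, 1, 0, 0, 0]],
  ],
)

```text
clock: 18.48
ee_pos: [0.6178, 0.0166, 0.0462]
ee_rot: [[0.0, 1.0, 0.0], [1.0, -0.0, 0.0], [0.0, 0.0, -1.0]]
contact_force: [-0.1, 0.5, -0.8]
opening: 0.637
```

>>> drive_tool(
  deltas=[
    [[50, 0, 0, 0.5, 0, 0, 0], [50, 0, 0, 1, 0, 0, 0], [50, 0, 0, 1, 0, 0, 0]],
  ],
)

```text
clock: 18.85
ee_pos: [0.6179, 0.0166, 0.0459]
ee_rot: [[-0.0, 1.0, 0.0], [1.0, 0.0, -0.0], [-0.0, 0.0, -1.0]]
contact_force: [-2.3, 0.0, 6.6]
opening: 0.636
```

>>> drive_tool(
  deltas=[
    [[50, 0, 0, 0.5, 0, 0, 0], [50, 0, 0, 0.5, 0, 0, 0]],
  ],
)

```text
clock: 19.1
ee_pos: [0.6179, 0.0166, 0.0459]
ee_rot: [[-0.0, 1.0, 0.001], [1.0, 0.0, -0.0], [-0.0, 0.001, -1.0]]
contact_force: [-3.5, 0.7, 7.7]
opening: 0.638
```

>>> drive_tool(
  deltas=[
    [[93, 0, 0, 0, 0, 0, 0], [93, 0, 0, 0, 0, 0, 0], [93, 0, 0, 0, 0, 0, 0], [93, 0, 0, -5, 0, 0, 0], [93, 0, 0, -50, 0, 0, 0], [93, 0, 0, -100, 0, 0, 0], [93, 0, 0, -150, 0, 0, 0], [93, -40, -24, -155, 0, 0, 0]],
  ],
)

```text
clock: 20.1
ee_pos: [0.5971, -0.0224, 0.2047]
ee_rot: [[-0.004, 1.0, 0.01], [1.0, 0.004, -0.001], [-0.001, 0.01, -1.0]]
contact_force: [0.4, -0.3, -1.0]
opening: 0.996
```

>>> drive_tool(
  deltas=[
    [[93, -317, -190, 0, 0, 0, 0], [93, -317, -190, 0, 0, 0, 0], [93, -317, -190, 0, 0, 0, 0], [93, -317, -190, 0, 0, 0, 0], [93, -317, -190, 0, 0, 0, 0], [93, -317, -190, 0, 0, 0, 0], [93, -317, -190, 0, 0, 0, 0], [93, -317, -190, 0, 0, 0, 0]],
  ],
)

```text
clock: 21.1
ee_pos: [0.4038, -0.3402, 0.1997]
ee_rot: [[0.001, 1.0, 0.0], [1.0, -0.001, 0.001], [0.001, 0.0, -1.0]]
contact_force: [-0.6, 0.7, -0.3]
opening: 0.998
```

```bash
python3 - <<'E'
from h import *
s=readout.observe();print(s["clock"],s["ee_pos"],s["qvel"].round(3))
im,c=shot("wrist","w10")
for r in find("spacer1","wrist",c,.008): print(*r)
for st,ce in ringpix(im,blue): print(st,ce); p=ray(c,*ce,.008); print(p,tool(p,s))
E
```

```text
21.1 [ 0.40380263 -0.3401658   0.19972342] [ 0.032 -0.004  0.004 -0.001 -0.001 -0.002]
0.55 [314, 180, 56, 53] [ 0.4033 -0.3422] 30.0
[ 507  233   92   61 4732] [551.8 262.8]
[ 0.6726047  -0.43762639  0.008     ] [-97.3 268.9 191.7]
[ 284  153   56   55 2145] [311.6 180.4]
[ 0.40335091 -0.34223231  0.008     ] [ -2.2  -0.5 191.7]
[494 225  95  79 917] [520.6 248. ]
[ 0.63423069 -0.41936217  0.008     ] [-79.1 230.5 191.7]
```

View pics/w10.png

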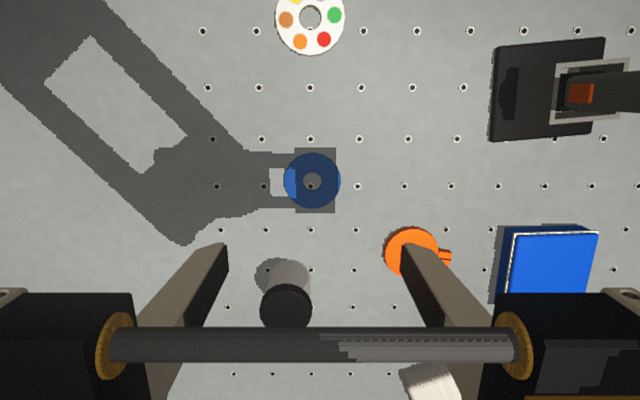

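>>> drive_tool(
  deltas=[
    [[93, -2.5, -0.5, 60, 0, 0, 0], [93, -2.5, -0.5, 120, 0, 0, 0], [93, -2.5, -0.5, 158, 0, 0, 0], [93, -2.5, -0.5, 175, 0, 0, 0], [93, -2.5, -0.5, 182, 0, 0, 0], [93, -2.5, -0.5, 182, 0, 0, 0], [50, -2.5, -0.5, 182, 0, 0, 0], [50, -2.5, -0.5, 182, 0, 0, 0]],
  ],
)

```text
clock: 22.2
ee_pos: [0.4039, -0.3433, 0.0186]
ee_rot: [[-0.0, 1.0, 0.001], [1.0, 0.0, -0.001], [-0.001, 0.001, -1.0]]
contact_force: [0.4, -0.3, -1.0]
opening: 0.833
```

>>> drive_tool(
  deltas=[
    [[50, 0, 0, 0, 0, 0, 0], [50, 0, 0, 0, 0, 0, 0], [50, 0, 0, -10, 0, 0, 0], [50, 0, 0, -60, 0, 0, 0], [50, 0, 0, -120, 0, 0, 0], [50, 0, 0, -180, 0, 0, 0], [50, 0, 0, -180, 0, 0, 0], [50, 0, 0, -180, 0, 0, 0]],
  ],
)

```text
clock: 23.2
ee_pos: [0.403, -0.3425, 0.1977]
ee_rot: [[0.0, 1.0, 0.0], [1.0, -0.0, -0.0], [-0.0, 0.0, -1.0]]
contact_force: [-0.0, 0.2, -1.0]
opening: 0.632
```

Now to (0.618, 0.0165).

>>> drive_tool(
  deltas=[
    [[50, 359, 215, 0, 0, 0, 0], [50, 359, 215, 0, 0, 0, 0], [50, 359, 215, 0, 0, 0, 0], [50, 359, 215, 0, 0, 0, 0], [50, 359, 215, 0, 0, 0, 0], [50, 359, 215, 0, 0, 0, 0], [50, 359, 215, 0, 0, 0, 0], [50, 359, 215, 30, 0, 0, 0]],
  ],
)

```text
clock: 24.2
ee_pos: [0.6199, 0.0194, 0.1668]
ee_rot: [[-0.004, 1.0, 0.002], [1.0, 0.004, 0.001], [0.001, 0.002, -1.0]]
contact_force: [-0.1, 0.2, -1.0]
opening: 0.628
```

>>> drive_tool(
  deltas=[
    [[50, 0, 0, 40, 0, 0, 0], [50, 0, 0, 52, 0, 0, 0], [50, 0, 0, 52, 0, 0, 0], [50, 0, 0, 52, 0, 0, 0]],
  ],
)

```text
clock: 24.7
ee_pos: [0.6192, 0.0157, 0.1168]
ee_rot: [[0.0, 1.0, 0.002], [1.0, -0.0, -0.0], [-0.0, 0.002, -1.0]]
contact_force: [0.6, 0.2, -0.7]
opening: 0.627
```

```bash
python3 - <<'E'
from h import *
s=readout.observe();print(s["ee_pos"],s["opening"]*93,s["contact_force"],s["qvel"].round(3)); 
im,c=shot("wrist","w11"); crop(im,314,262,130,110,6,"w11c")
E
```

```text
[0.6191618  0.01571835 0.11683408] 58.30241575152608 [ 0.58548283  0.20323756 -0.72713597] [-0.002 -0.012 -0.007 -0.001 -0.004  0.   ]
```

View pics/w11c.png

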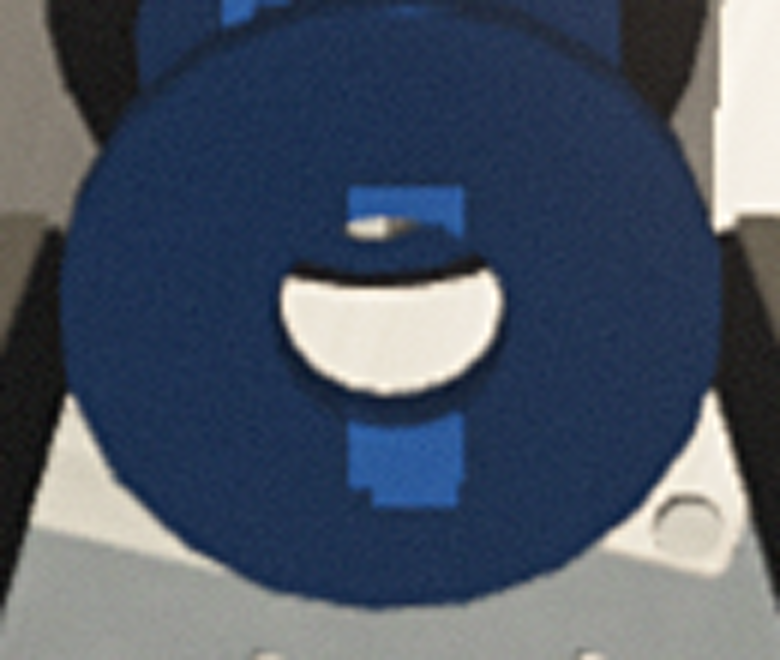

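>>> drive_tool(
  deltas=[
    [[50, 0, -1, 10, 0, 0, 0], [50, 0, -1, 20, 0, 0, 0], [50, 0, -1, 28, 0, 0, 0], [50, 0, -1, 35, 0, 0, 0], [50, 0, -1, 35, 0, 0, 0]],
  ],
)

```text
clock: 25.38
ee_pos: [0.6168, 0.0162, 0.0797]
ee_rot: [[-0.0, 1.0, -0.002], [1.0, 0.0, 0.0], [0.0, -0.002, -1.0]]
contact_force: [0.2, 0.3, 0.4]
opening: 0.628
```

```bash
python3 - <<'E'
from h import *
s=readout.observe();print(s["ee_pos"],s["opening"]*93,s["contact_force"],s["torque"]); 
im,c=shot("wrist","w12"); crop(im,314,262,130,110,6,"w12c")
E
```

```text
[0.61681274 0.01620333 0.07973915] 58.35891515819823 [0.19752696 0.3446254  0.38072872] [-0.05187078  0.01090925  0.00385953]
```

View pics/w12c.png

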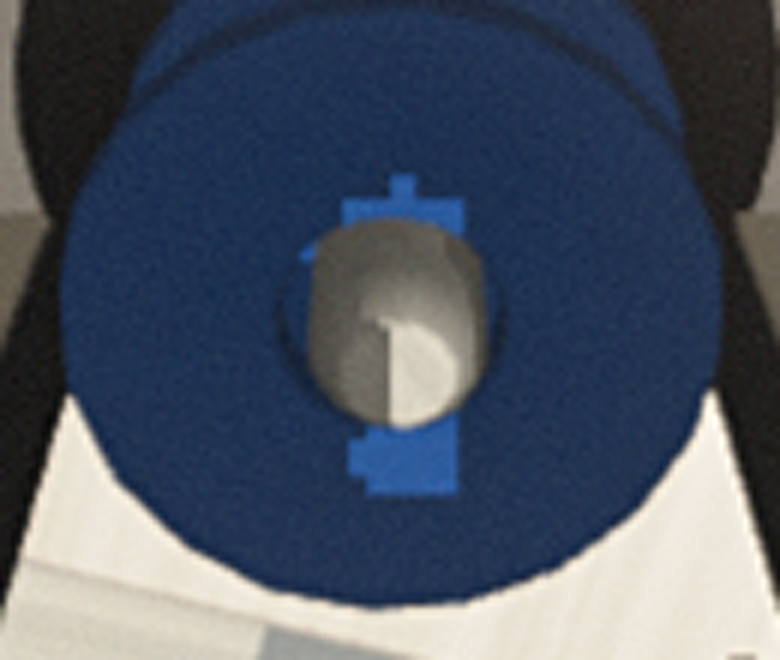

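>>> drive_tool(
  deltas=[
    [[50, -0.8, 0.6, 8, 0, 0, 0], [50, -0.8, 0.6, 16, 0, 0, 0], [50, -0.8, 0.6, 21, 0, 0, 0], [50, -0.8, 0.6, 24, 0, 0, 0], [50, -0.8, 0.6, 25, 0, 0, 0], [50, -0.8, 0.6, 25, 0, 0, 0]],
  ],
)

```text
clock: 26.18
ee_pos: [0.618, 0.0153, 0.0557]
ee_rot: [[-0.0, 1.0, 0.0], [1.0, 0.0, -0.0], [-0.0, 0.0, -1.0]]
contact_force: [0.3, -0.8, -0.8]
opening: 0.625
```

>>> drive_tool(
  deltas=[
    [[50, 0, 0, 0.5, 0, 0, 0], [50, 0, 0, 1, 0, 0, 0], [50, 0, 0, 1, 0, 0, 0]],
  ],
)

```text
clock: 26.55
ee_pos: [0.6179, 0.0153, 0.0547]
ee_rot: [[-0.0, 1.0, 0.0], [1.0, 0.0, -0.0], [-0.0, 0.0, -1.0]]
contact_force: [0.2, -0.7, 0.3]
opening: 0.629
```

>>> drive_tool(
  deltas=[
    [[50, 0, 0, 0.5, 0, 0, 0], [50, 0, 0, 1, 0, 0, 0], [50, 0, 0, 1, 0, 0, 0]],
  ],
)

```text
clock: 26.92
ee_pos: [0.618, 0.0153, 0.054]
ee_rot: [[-0.0, 1.0, 0.0], [1.0, 0.0, -0.0], [-0.0, 0.0, -1.0]]
contact_force: [-0.8, 0.2, 2.7]
opening: 0.626
```

>>> drive_tool(
  deltas=[
    [[50, 0, 0, 0.5, 0, 0, 0], [50, 0, 0, 0.5, 0, 0, 0]],
  ],
)

```text
clock: 27.18
ee_pos: [0.618, 0.0153, 0.0539]
ee_rot: [[-0.0, 1.0, 0.0], [1.0, 0.0, -0.0], [-0.0, 0.0, -1.0]]
contact_force: [-2.0, -0.4, 6.9]
opening: 0.623
```

>>> drive_tool(
  deltas=[
    [[93, 0, 0, 0, 0, 0, 0], [93, 0, 0, 0, 0, 0, 0], [93, 0, 0, 0, 0, 0, 0], [93, 0, 0, -5, 0, 0, 0], [93, 0, 0, -50, 0, 0, 0], [93, 0, 0, -100, 0, 0, 0], [93, 0, 0, -145, 0, 0, 0], [93, -40, -40, -147, 0, 0, 0]],
  ],
)

```text
clock: 28.18
ee_pos: [0.5819, -0.0242, 0.205]
ee_rot: [[-0.004, 1.0, 0.011], [1.0, 0.004, -0.002], [-0.002, 0.011, -1.0]]
contact_force: [-0.2, -1.7, 0.1]
opening: 1.001
```

```bash
python3 - <<'E'
from h import *
im,c=shot("wrist","w13")
im2,c2=shot("scene","s13")
crop(im2,300,210,100,75,7,"s13c")
for r in find("wheel_silver","scene",c2,.008): print(*r)
for r in find("clamp_ring","scene",c2,.01): print(*r)
for r in find("cap","scene",c2,.034): print(*r)
E
```

```text
0.69 [225, 188, 18, 19] [ 0.4048 -0.1894] 34.2
0.85 [155, 240, 21, 24] [ 0.5243 -0.4242] 39.7
0.46 [282, 172, 14, 17] [ 0.4472 -0.0113] 36.0
```

View pics/w13.png

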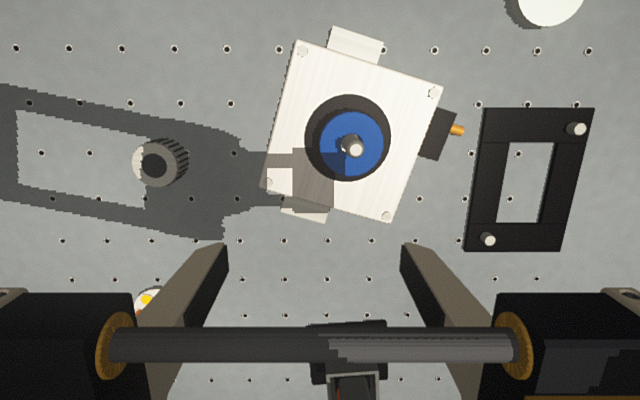

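View pics/s13.png

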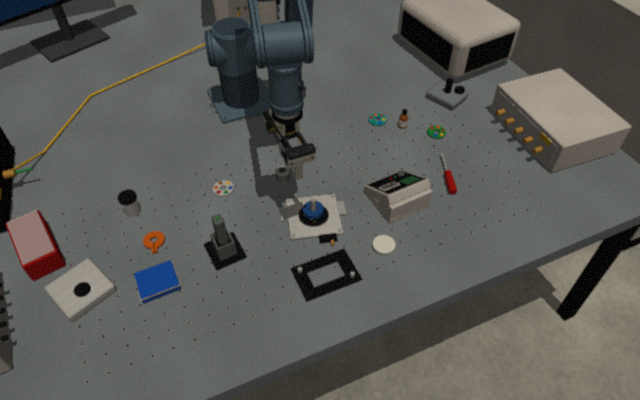

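Both spacers are stacked (wrist (350,145)) and no other blue ring is left on the bench. Next the silver wheel at ≈(0.402,−0.187).

>>> drive_tool(
  deltas=[
    [[93, -163, -180, 4, 0, 0, 0], [93, -163, -180, 4, 0, 0, 0], [93, -163, -180, 4, 0, 0, 0], [93, -163, -180, 4, 0, 0, 0], [93, -163, -180, 4, 0, 0, 0], [93, -163, -180, 4, 0, 0, 0], [93, -163, -180, 4, 0, 0, 0]],
  ],
)

```text
clock: 29.3
ee_pos: [0.3991, -0.1868, 0.1961]
ee_rot: [[-0.002, 1.0, 0.0], [1.0, 0.002, 0.0], [0.0, 0.0, -1.0]]
contact_force: [0.4, -0.0, 0.8]
opening: 1.0
```

```bash
python3 - <<'E'
from h import *
s=readout.observe();print(s["clock"],s["ee_pos"],s["qvel"].round(3))
im,c=shot("wrist","w14")
for r in find("wheel_silver","wrist",c,.008): print(*r); print(tool([*r[2],.008],s))
crop(im,314,176,100,80,7,"w14c")
E
```

```text
29.3 [ 0.39912894 -0.18679517  0.19608381] [ 0.004 -0.002  0.004 -0.005  0.001 -0.003]
0.75 [316, 182, 60, 59] [ 0.402  -0.1886] 31.9
[ -1.9   2.8 188.1]
```

View pics/w14c.png

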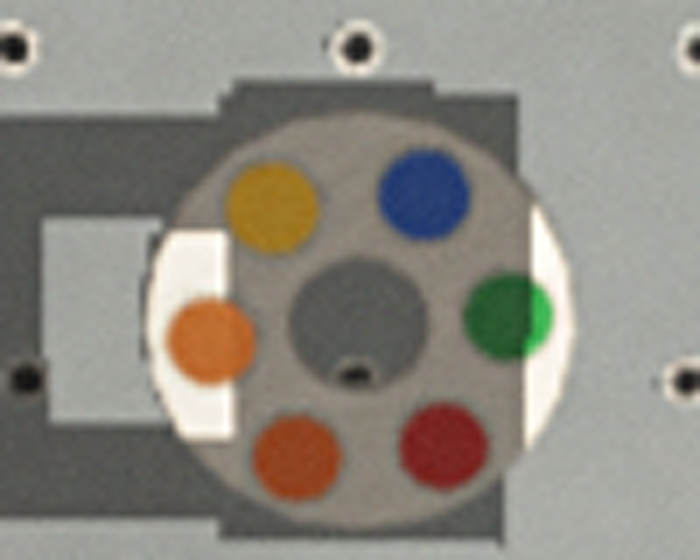

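>>> drive_tool(
  deltas=[
    [[93, -2.2, 2.5, 60, 0, 0, 0], [93, -2.2, 2.5, 120, 0, 0, 0], [93, -2.2, 2.5, 155, 0, 0, 0], [93, -2.2, 2.5, 172, 0, 0, 0], [93, -2.2, 2.5, 179, 0, 0, 0], [93, -2.2, 2.5, 179, 0, 0, 0], [50, -2.2, 2.5, 179, 0, 0, 0], [50, -2.2, 2.5, 179, 0, 0, 0]],
  ],
)

```text
clock: 30.4
ee_pos: [0.401, -0.1903, 0.0179]
ee_rot: [[-0.0, 1.0, 0.001], [1.0, 0.0, -0.001], [-0.001, 0.001, -1.0]]
contact_force: [-0.6, 0.5, 0.3]
opening: 0.834
```

>>> drive_tool(
  deltas=[
    [[50, 0, 0, 0, 0, 0, 0], [50, 0, 0, 0, 0, 0, 0], [50, 0, 0, -10, 0, 0, 0], [50, 0, 0, -60, 0, 0, 0], [50, 0, 0, -120, 0, 0, 0], [50, 0, 0, -180, 0, 0, 0], [50, 0, 0, -180, 0, 0, 0], [50, 0, 0, -180, 0, 0, 0]],
  ],
)

```text
clock: 31.4
ee_pos: [0.3999, -0.1895, 0.1968]
ee_rot: [[0.0, 1.0, -0.0], [1.0, -0.0, 0.0], [0.0, -0.0, -1.0]]
contact_force: [0.4, 0.2, -2.2]
opening: 0.679
```

>>> drive_tool(
  deltas=[
    [[50, 205.5, 218, 0, 0, 0, 0], [50, 205.5, 218, 0, 0, 0, 0], [50, 205.5, 218, 0, 0, 0, 0], [50, 205.5, 218, 0, 0, 0, 0], [50, 205.5, 218, 0, 0, 0, 0], [50, 205.5, 218, 0, 0, 0, 0], [50, 205.5, 218, 30, 0, 0, 0], [50, 205.5, 218, 60, 0, 0, 0]],
  ],
)

```text
clock: 32.4
ee_pos: [0.6166, 0.015, 0.1346]
ee_rot: [[0.0, 1.0, -0.004], [1.0, -0.0, 0.0], [0.0, -0.004, -1.0]]
contact_force: [-0.1, -0.2, -1.0]
opening: 0.683
```

>>> drive_tool(
  deltas=[
    [[50, 0, 0, 20, 0, 0, 0], [50, 0, 0, 21, 0, 0, 0], [50, 0, 0, 21, 0, 0, 0], [50, 0, 0, 21, 0, 0, 0]],
  ],
)

```text
clock: 32.9
ee_pos: [0.6189, 0.0152, 0.1172]
ee_rot: [[0.0, 1.0, 0.002], [1.0, -0.0, -0.0], [-0.0, 0.002, -1.0]]
contact_force: [-0.7, -1.0, -0.9]
opening: 0.683
```

```bash
python3 - <<'E'
from h import *
s=readout.observe();print(s["ee_pos"],s["opening"]*93,s["contact_force"],s["qvel"].round(3)); 
im,c=shot("wrist","w15"); crop(im,314,262,130,110,6,"w15c")
E
```

```text
[0.61887437 0.01521535 0.11716439] 63.56417380669245 [-0.65987671 -1.04239406 -0.94646824] [ 0.005 -0.002 -0.002  0.001 -0.002  0.   ]
```

View pics/w15c.png

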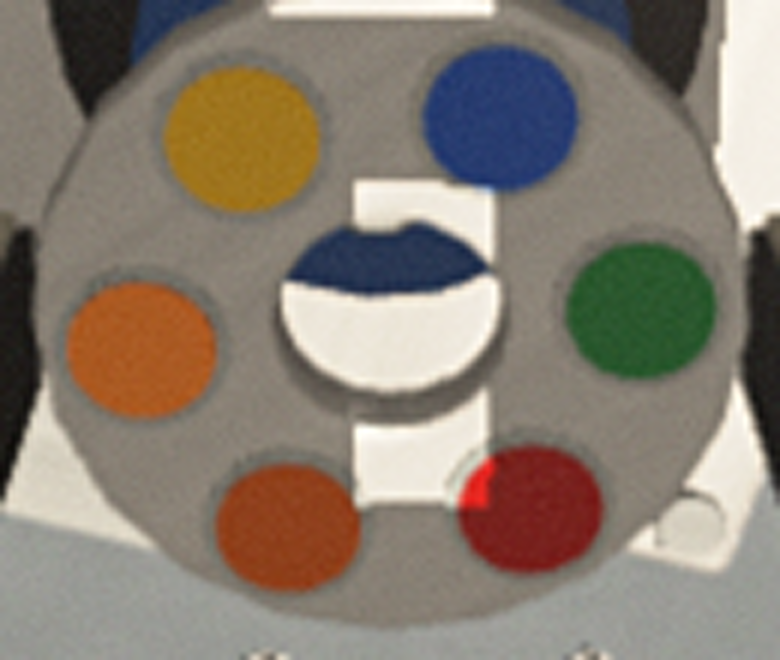

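>>> drive_tool(
  deltas=[
    [[50, 0, -0.5, 10, 0, 0, 0], [50, 0, -0.5, 20, 0, 0, 0], [50, 0, -0.5, 28, 0, 0, 0], [50, 0, -0.5, 35, 0, 0, 0], [50, 0, -0.5, 35, 0, 0, 0], [50, 0, -0.5, 35, 0, 0, 0]],
  ],
)

```text
clock: 33.7
ee_pos: [0.6181, 0.0156, 0.0813]
ee_rot: [[-0.0, 1.0, 0.0], [1.0, 0.0, -0.0], [-0.0, 0.0, -1.0]]
contact_force: [-0.1, -0.8, -0.4]
opening: 0.683
```

```bash
python3 - <<'E'
from h import *
s=readout.observe();print(s["ee_pos"],s["opening"]*93,s["contact_force"],s["torque"]); 
im,c=shot("wrist","w16"); crop(im,314,262,130,110,6,"w16c")
E
```

```text
[0.61810693 0.0155776  0.08126095] 63.557381836905165 [-0.07355365 -0.7529817  -0.39962891] [-0.01194976 -0.00559702 -0.01523013]
```

View pics/w16c.png

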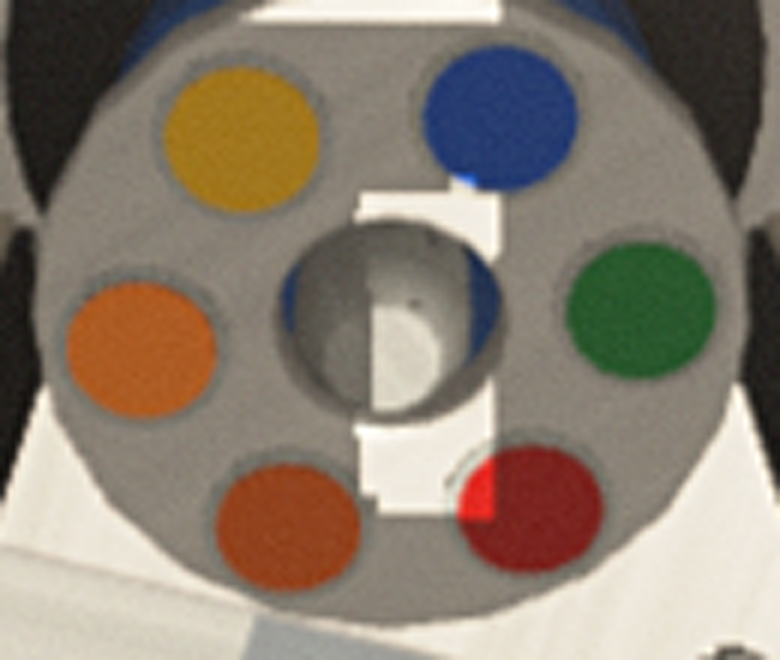

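>>> drive_tool(
  deltas=[
    [[50, 0, -0.5, 5, 0, 0, 0], [50, 0, -0.5, 10, 0, 0, 0], [50, 0, -0.5, 15, 0, 0, 0], [50, 0, -0.5, 17, 0, 0, 0], [50, 0, -0.5, 18, 0, 0, 0], [50, 0, -0.5, 18, 0, 0, 0]],
  ],
)

```text
clock: 34.5
ee_pos: [0.6175, 0.0156, 0.0632]
ee_rot: [[0.0, 1.0, 0.0], [1.0, -0.0, -0.0], [-0.0, 0.0, -1.0]]
contact_force: [0.5, 0.7, -1.0]
opening: 0.682
```

>>> drive_tool(
  deltas=[
    [[50, 0, 0, 0.5, 0, 0, 0], [50, 0, 0, 1, 0, 0, 0], [50, 0, 0, 1, 0, 0, 0]],
  ],
)

```text
clock: 34.88
ee_pos: [0.6174, 0.0156, 0.0622]
ee_rot: [[0.0, 1.0, 0.0], [1.0, -0.0, 0.0], [0.0, 0.0, -1.0]]
contact_force: [-0.3, -0.2, -1.1]
opening: 0.683
```

>>> drive_tool(
  deltas=[
    [[50, 0, 0, 0.5, 0, 0, 0], [50, 0, 0, 0.8, 0, 0, 0], [50, 0, 0, 0.8, 0, 0, 0]],
  ],
)

```text
clock: 35.25
ee_pos: [0.6175, 0.0156, 0.0616]
ee_rot: [[-0.0, 1.0, 0.0], [1.0, 0.0, -0.0], [-0.0, 0.0, -1.0]]
contact_force: [-1.0, -0.1, 3.0]
opening: 0.688
```

>>> drive_tool(
  deltas=[
    [[50, 0, 0, 0.5, 0, 0, 0], [50, 0, 0, 0.5, 0, 0, 0]],
  ],
)

```text
clock: 35.5
ee_pos: [0.6175, 0.0156, 0.0616]
ee_rot: [[-0.0, 1.0, 0.0], [1.0, 0.0, -0.0], [-0.0, 0.0, -1.0]]
contact_force: [-2.4, 0.4, 5.8]
opening: 0.683
```

>>> drive_tool(
  deltas=[
    [[93, 0, 0, 0, 0, 0, 0], [93, 0, 0, 0, 0, 0, 0], [93, 0, 0, 0, 0, 0, 0], [93, 0, 0, -5, 0, 0, 0], [93, 0, 0, -50, 0, 0, 0], [93, 0, 0, -100, 0, 0, 0], [93, 0, 0, -140, 0, 0, 0], [93, -40, -20, -140, 0, 0, 0]],
  ],
)

```text
clock: 36.5
ee_pos: [0.6004, -0.0233, 0.2055]
ee_rot: [[-0.004, 1.0, 0.009], [1.0, 0.004, -0.001], [-0.001, 0.009, -1.0]]
contact_force: [1.2, -0.2, 0.2]
opening: 0.999
```

```bash
python3 - <<'E'
from h import *
s=readout.observe();print(s["ee_pos"],s["q"])
im,c=shot("wrist","w17")
im2,c2=shot("scene","s17"); crop(im2,155,241,60,50,10,"s17c")
for r in find("clamp_ring","scene",c2,.01): print(*r)
for r in find("cap","scene",c2,.034): print(*r)
for r in find("cap","wrist",c,.034): print(*r)
E
```

```text
[ 0.60037653 -0.02333271  0.20553551] [-2.24807280e-01  3.61926416e-01  1.45737276e+00  8.48294363e-04
  1.31310727e+00 -2.28785910e-01]
0.58 [157, 241, 16, 24] [ 0.5237 -0.4255] 40.1
0.57 [280, 176, 16, 17] [ 0.4484 -0.0122] 37.3
0.9 [142, 163, 61, 47] [ 0.4392 -0.0035] 29.3
```

View pics/w17.png

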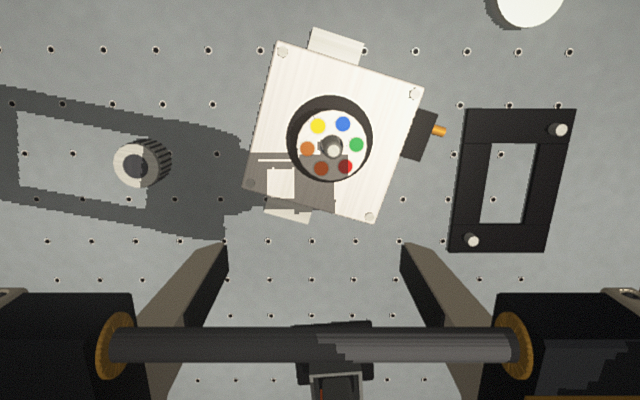

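View pics/s17c.png

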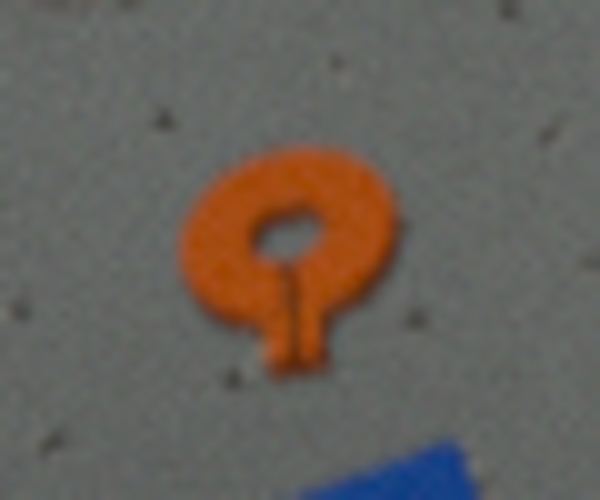

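```bash
python3 - <<'E'
from h import *
c=cam("scene"); a=ray(c,153.8,239.8,.008); b=ray(c,154.7,252.5,.008); print(a,b,np.degrees(np.arctan2(*(b-a)[[1,0]])))
s=readout.observe(); print(tool(a,s))
E
```

```text
[ 0.51538759 -0.4233272   0.008     ] [ 0.55998238 -0.43018006  0.008     ] -8.73628035525021
[-399.2  -81.7  192.7]
```

>>> drive_tool(
  deltas=[
    [[93, -400, -82, 5, 0, 0, 1.0], [93, -400, -82, 5, 0, 0, 1.0], [93, -400, -82, 5, 0, 0, 1.2], [93, -400, -82, 5, 0, 0, 1.4], [93, -400, -82, 5, 0, 0, 1.5], [93, -400, -82, 5, 0, 0, 1.5], [93, -400, -82, 5, 0, 0, 1.5], [93, -400, -82, 5, 0, 0, 1.5]],
  ],
)

```text
clock: 37.75
ee_pos: [0.5149, -0.4269, 0.1944]
ee_rot: [[0.998, 0.062, -0.001], [0.062, -0.998, 0.001], [-0.001, -0.001, -1.0]]
contact_force: [0.2, 1.5, -1.3]
opening: 1.002
```

```bash
python3 - <<'E'
from h import *
s=readout.observe();print(s["ee_pos"],s["q"].round(2));R=s["ee_rot"];print(np.degrees(np.arctan2(R[1,0],R[0,0])))
print(tool([.5154,-.4233,.2],s))
E
```

```text
[ 0.51489498 -0.42686207  0.19443055] [-0.86  0.5   1.28 -0.    1.37  0.65]
3.5347519846703235
[ 0.7 -3.5 -5.6]
```

>>> drive_tool(
  deltas=[
    [[93, 0, -3, 0, 0, 0, 0.18], [93, 0, -3, 0, 0, 0, 0.21], [93, 0, -3, 0, 0, 0, 0.21], [93, 0, -3, 0, 0, 0, 0.21]],
  ],
)

```text
clock: 38.25
ee_pos: [0.5155, -0.4211, 0.1958]
ee_rot: [[0.991, -0.136, -0.0], [-0.136, -0.991, 0.0], [-0.0, -0.0, -1.0]]
contact_force: [0.8, 0.3, -0.6]
opening: 1.003
```

```bash
python3 - <<'E'
from h import *
s=readout.observe();print(s["ee_pos"],s["q"].round(2));R=s["ee_rot"];print(np.degrees(np.arctan2(R[1,0],R[0,0])))
im,c=shot("wrist","w18")
for r in find("clamp_ring","wrist",c,.01): print(*r)
crop(im,314,176,120,100,6,"w18c")
E
```

```text
[ 0.51554648 -0.42109946  0.19577887] [-0.85  0.49  1.28  0.    1.37  0.86]
-7.829394513507324
0.7 [317, 173, 56, 70] [ 0.5229 -0.4269] 36.8
```

View pics/w18.png

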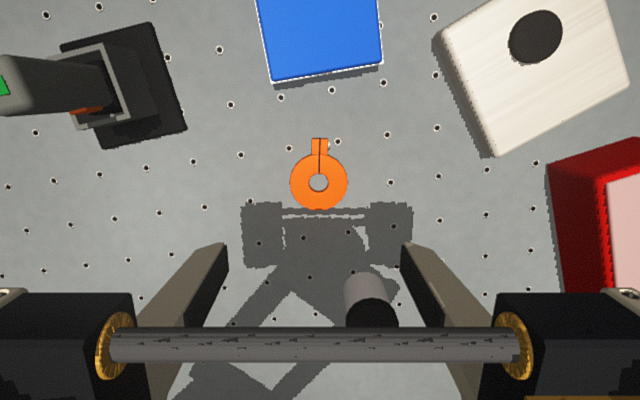

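View pics/w18c.png

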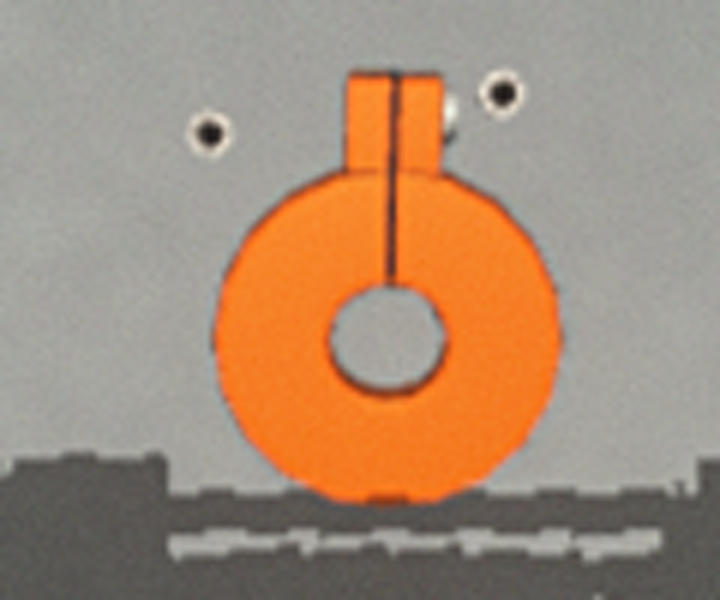

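```bash
python3 - <<'E'
from h import *
s=readout.observe();c=cam("wrist",s);p=ray(c,318.7,182.3,.01);print(p,tool(p,s))
E
```

```text
[ 0.51415832 -0.42639422  0.01      ] [ -0.5   5.3 185.9]
```

>>> drive_tool(
  deltas=[
    [[93, -0.8, 4, 60, 0, 0, 0], [93, -0.8, 4, 120, 0, 0, 0], [93, -0.8, 4, 155, 0, 0, 0], [93, -0.8, 4, 172, 0, 0, 0], [93, -0.8, 4, 178.5, 0, 0, 0], [93, -0.8, 4, 178.5, 0, 0, 0], [50, -0.8, 4, 178.5, 0, 0, 0], [50, -0.8, 4, 178.5, 0, 0, 0]],
  ],
)

```text
clock: 39.35
ee_pos: [0.5144, -0.4259, 0.0187]
ee_rot: [[0.99, -0.139, 0.002], [-0.139, -0.99, -0.002], [0.002, 0.002, -1.0]]
contact_force: [-0.0, 0.1, 0.4]
opening: 0.837
```

>>> drive_tool(
  deltas=[
    [[50, 0, 0, 0, 0, 0, 0], [50, 0, 0, 0, 0, 0, 0], [50, 0, 0, -10, 0, 0, 0], [50, 0, 0, -60, 0, 0, 0], [50, 0, 0, -120, 0, 0, 0], [50, 0, 0, -180, 0, 0, 0], [50, 0, 0, -190, 0, 0, 0], [50, 0, 0, -190, 0, 0, 0]],
  ],
)

```text
clock: 40.35
ee_pos: [0.5139, -0.4253, 0.2082]
ee_rot: [[0.99, -0.139, 0.001], [-0.139, -0.99, -0.001], [0.001, 0.001, -1.0]]
contact_force: [0.6, 0.9, -1.8]
opening: 0.641
```

```bash
python3 - <<'E'
from h import *
s=readout.observe();print(s["ee_pos"],s["opening"]*93,s["q"].round(2))
im,c=shot("wrist","w19")
print(tool([.6178,.0155,.2],s))
E
```

```text
[ 0.51392293 -0.42528207  0.20815669] 59.658592023720914 [-0.86  0.48  1.26  0.    1.39  0.85]
[  41.7 -450.9    7.8]
```

View pics/w19.png

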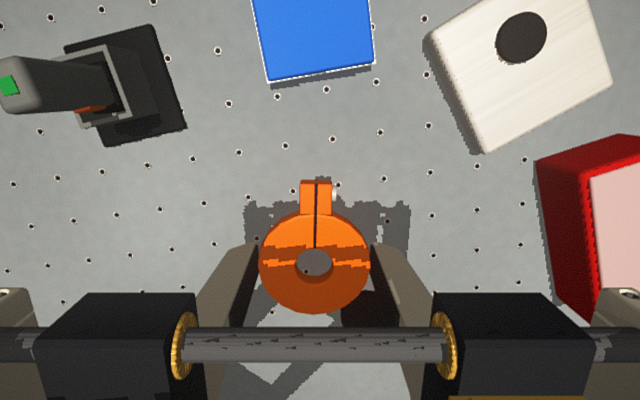

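>>> drive_tool(
  deltas=[
    [[50, 42, -451, 0, 0, 0, 0], [50, 42, -451, 0, 0, 0, 0], [50, 42, -451, 0, 0, 0, 0], [50, 42, -451, 0, 0, 0, 0], [50, 42, -451, 0, 0, 0, 0], [50, 42, -451, 0, 0, 0, 0], [50, 42, -451, 0, 0, 0, 0], [50, 42, -451, 0, 0, 0, 0]],
  ],
)

```text
clock: 41.4
ee_pos: [0.6168, 0.0197, 0.2044]
ee_rot: [[0.991, -0.134, -0.005], [-0.134, -0.991, 0.002], [-0.005, -0.001, -1.0]]
contact_force: [-1.0, -0.9, -1.5]
opening: 0.644
```

>>> drive_tool(
  deltas=[
    [[50, 0, 0, 40, 0, 0, 0], [50, 0, 0, 80, 0, 0, 0], [50, 0, 0, 85, 0, 0, 0], [50, 0, 0, 85, 0, 0, 0], [50, 0, 0, 85, 0, 0, 0]],
  ],
)

```text
clock: 42.02
ee_pos: [0.6191, 0.0149, 0.124]
ee_rot: [[0.99, -0.139, 0.003], [-0.139, -0.99, -0.0], [0.003, 0.0, -1.0]]
contact_force: [-0.0, 0.2, 0.4]
opening: 0.641
```

```bash
python3 - <<'E'
from h import *
s=readout.observe();print(s["ee_pos"],s["opening"]*93,s["q"].round(2),s["contact_force"])
print(tool([.6178,.0155,.078],s))
im,c=shot("wrist","w20"); crop(im,314,262,130,110,6,"w20c")
E
```

```text
[0.61913524 0.01494449 0.12397738] 59.639162791894634 [-0.16  0.47  1.51 -0.    1.17  1.55] [-0.00931319  0.20061129  0.36709271]
[-1.5 -0.4 46. ]
```

View pics/w20c.png

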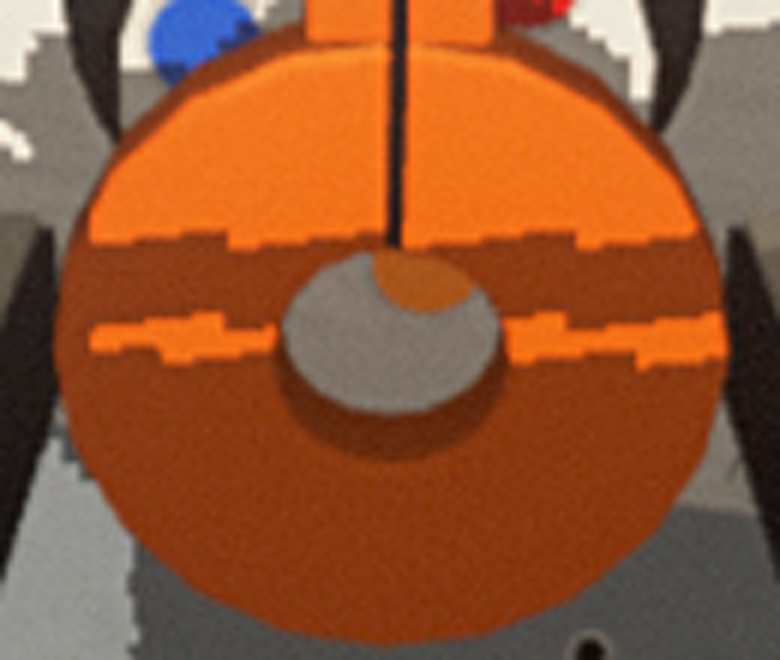

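>>> drive_tool(
  deltas=[
    [[50, 0, -1.3, 12, 0, 0, 0], [50, 0, -1.3, 22, 0, 0, 0], [50, 0, -1.3, 30, 0, 0, 0], [50, 0, -1.3, 36, 0, 0, 0], [50, 0, -1.3, 36, 0, 0, 0], [50, 0, -1.3, 36, 0, 0, 0]],
  ],
)

```text
clock: 42.82
ee_pos: [0.6183, 0.0168, 0.0865]
ee_rot: [[0.99, -0.139, 0.0], [-0.139, -0.99, 0.0], [0.0, -0.0, -1.0]]
contact_force: [-0.1, -0.4, -0.5]
opening: 0.644
```

```bash
python3 - <<'E'
from h import *
s=readout.observe();print(s["ee_pos"],s["opening"]*93,s["contact_force"],s["torque"])
im,c=shot("wrist","w21"); crop(im,314,262,130,110,6,"w21c")
E
```

```text
[0.6183079  0.0168397  0.08649015] 59.921555294241806 [-0.06492597 -0.41891189 -0.47686307] [0.06459422 0.12410179 0.01852909]
```

View pics/w21c.png

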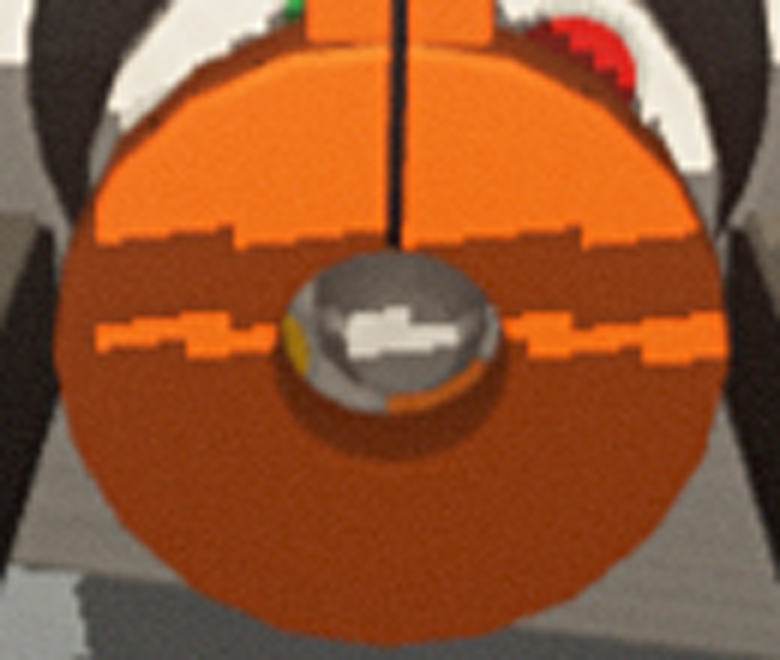

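>>> drive_tool(
  deltas=[
    [[50, 1.7, 0.5, 0, 0, 0, 0], [50, 1.7, 0.5, 5, 0, 0, 0], [50, 1.7, 0.5, 10, 0, 0, 0], [50, 1.7, 0.5, 14, 0, 0, 0], [50, 1.7, 0.5, 15, 0, 0, 0], [50, 1.7, 0.5, 15, 0, 0, 0]],
  ],
)

```text
clock: 43.62
ee_pos: [0.6198, 0.0161, 0.0712]
ee_rot: [[0.99, -0.139, -0.0], [-0.139, -0.99, 0.0], [-0.0, -0.0, -1.0]]
contact_force: [0.0, 0.6, -0.7]
opening: 0.641
```

```bash
python3 - <<'E'
from h import *
s=readout.observe();print(s["ee_pos"],s["opening"]*93,s["contact_force"],s["torque"])
im,c=shot("wrist","w22"); crop(im,314,262,130,110,6,"w22c")
E
```

```text
[0.61979095 0.01612873 0.07122815] 59.586955721118976 [ 0.0476867   0.57538919 -0.66638701] [0.06980404 0.0796023  0.01669547]
```

View pics/w22c.png

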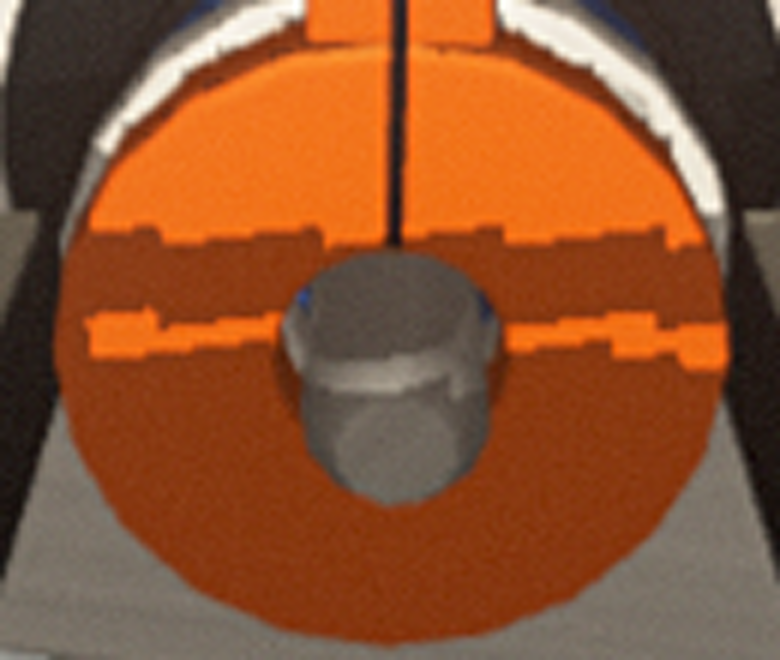

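Well centred. Lower until contact.

>>> drive_tool(
  deltas=[
    [[50, 0, 0, 0.5, 0, 0, 0], [50, 0, 0, 1, 0, 0, 0], [50, 0, 0, 1.2, 0, 0, 0], [50, 0, 0, 1.2, 0, 0, 0]],
  ],
)

```text
clock: 44.18
ee_pos: [0.6198, 0.0161, 0.0702]
ee_rot: [[0.99, -0.139, 0.0], [-0.139, -0.99, -0.0], [0.0, 0.0, -1.0]]
contact_force: [-0.3, -0.8, -0.5]
opening: 0.642
```

>>> drive_tool(
  deltas=[
    [[50, 0, 0, 0.5, 0, 0, 0], [50, 0, 0, 0.8, 0, 0, 0], [50, 0, 0, 0.8, 0, 0, 0]],
  ],
)

```text
clock: 44.55
ee_pos: [0.6199, 0.0161, 0.0697]
ee_rot: [[0.99, -0.139, 0.0], [-0.139, -0.99, -0.0], [0.0, 0.0, -1.0]]
contact_force: [-1.5, -0.3, 2.5]
opening: 0.639
```

>>> drive_tool(
  deltas=[
    [[50, 0, 0, 0.5, 0, 0, 0], [50, 0, 0, 0.5, 0, 0, 0]],
  ],
)

```text
clock: 44.8
ee_pos: [0.62, 0.0161, 0.0696]
ee_rot: [[0.99, -0.139, 0.001], [-0.139, -0.99, -0.0], [0.001, 0.0, -1.0]]
contact_force: [-3.2, 0.1, 6.4]
opening: 0.641
```

>>> drive_tool(
  deltas=[
    [[93, 0, 0, 0, 0, 0, 0], [93, 0, 0, 0, 0, 0, 0], [93, 0, 0, 0, 0, 0, 0], [93, 0, 0, -5, 0, 0, 0], [93, 0, 0, -50, 0, 0, 0], [93, 0, 0, -100, 0, 0, 0], [93, -50, 0, -135, 0, 0, 0], [93, -100, 0, -135, 0, 0, 0]],
  ],
)

```text
clock: 45.8
ee_pos: [0.5219, 0.0297, 0.2073]
ee_rot: [[0.99, -0.139, 0.007], [-0.139, -0.99, -0.001], [0.007, 0.0, -1.0]]
contact_force: [-0.6, 1.3, -0.1]
opening: 1.003
```

```bash
python3 - <<'E'
from h import *
s=readout.observe();print(s["ee_pos"])
im,c=shot("wrist","w23")
for r in find("cap","wrist",c,.034): print(*r); print(tool([*r[2],.034],s))
E
```

```text
[0.52193503 0.02972959 0.20730283]
0.57 [358, 257, 42, 50] [ 0.4408 -0.0068] 28.6
[-76.5  47.4 172.8]
```

View pics/w23.png

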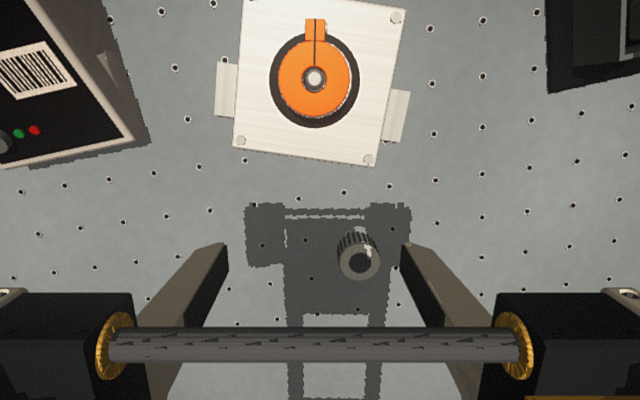

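```bash
python3 - <<'E'
from h import *
s=readout.observe();c=cam("wrist",s); p=ray(c,358.5,263,.034); print(p,tool(p,s))
E
```

```text
[ 0.42535018 -0.00386269  0.034     ] [-84.1  47.3 170.5]
```

>>> drive_tool(
  deltas=[
    [[93, -84, 46, 10, 0, 0, 0], [93, -84, 46, 10, 0, 0, 0], [93, -84, 46, 10, 0, 0, 0], [93, -84, 46, 10, 0, 0, 0], [93, -84, 46, 10, 0, 0, 0]],
  ],
)

```text
clock: 46.52
ee_pos: [0.4326, -0.0039, 0.1941]
ee_rot: [[0.99, -0.138, 0.001], [-0.138, -0.99, -0.0], [0.001, -0.0, -1.0]]
contact_force: [0.4, 0.4, 0.1]
opening: 0.998
```

```bash
python3 - <<'E'
from h import *
s=readout.observe();print(s["ee_pos"],s["qvel"].round(3))
im,c=shot("wrist","w24");crop(im,314,176,100,80,7,"w24c")
E
```

```text
[ 0.43258856 -0.00390592  0.19409625] [ 0.001  0.001  0.008 -0.001  0.003 -0.002]
```

View pics/w24c.png

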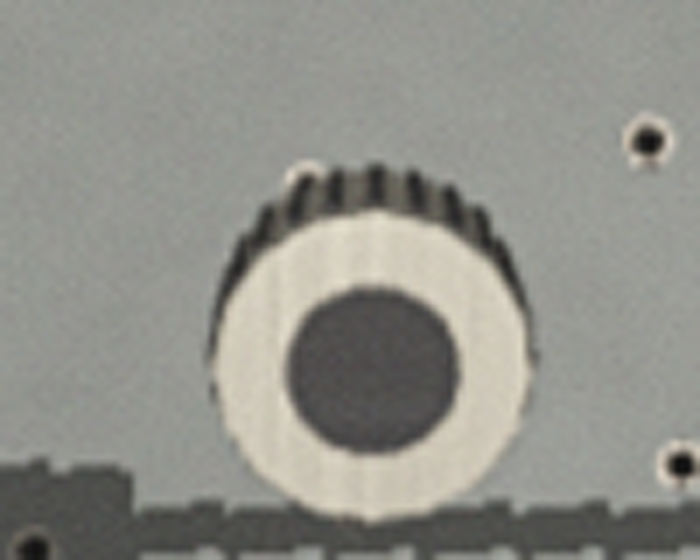

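```bash
python3 - <<'E'
from h import *
s=readout.observe();c=cam("wrist",s); p=ray(c,317.1,188.6,.034); print(p,tool(p,s))
E
```

```text
[ 0.43200884 -0.00717085  0.034     ] [  0.    3.3 160. ]
```

>>> drive_tool(
  deltas=[
    [[93, -0.5, 2, 60, 0, 0, 0], [93, -0.5, 2, 110, 0, 0, 0], [93, -0.5, 2, 145, 0, 0, 0], [93, -0.5, 2, 163, 0, 0, 0], [93, -0.5, 2, 170, 0, 0, 0], [93, -0.5, 2, 170, 0, 0, 0], [35, -0.5, 2, 170, 0, 0, 0], [35, -0.5, 2, 170, 0, 0, 0]],
  ],
)

```text
clock: 47.58
ee_pos: [0.4311, -0.006, 0.0246]
ee_rot: [[0.99, -0.139, 0.002], [-0.139, -0.99, -0.0], [0.002, 0.0, -1.0]]
contact_force: [-0.2, 0.1, 0.2]
opening: 0.833
```

>>> drive_tool(
  deltas=[
    [[35, 0, 0, 0, 0, 0, 0], [35, 0, 0, 0, 0, 0, 0], [35, 0, 0, 0, 0, 0, 0], [35, 0, 0, -10, 0, 0, 0], [35, 0, 0, -60, 0, 0, 0], [35, 0, 0, -120, 0, 0, 0], [35, 0, 0, -170, 0, 0, 0], [35, 0, 0, -170, 0, 0, 0]],
  ],
)

```text
clock: 48.58
ee_pos: [0.433, -0.0064, 0.1983]
ee_rot: [[0.99, -0.139, 0.009], [-0.139, -0.99, -0.003], [0.009, 0.001, -1.0]]
contact_force: [0.1, -0.5, -1.8]
opening: 0.463
```

```bash
python3 - <<'E'
from h import *
s=readout.observe();print(s["ee_pos"],s["opening"]*93,s["q"].round(2))
im,c=shot("wrist","w25")
print(tool([.6178,.0161,.2],s))
E
```

```text
[ 0.4329916  -0.00643843  0.19827921] 43.044224994518295 [-0.27  0.07  1.86  0.    1.21  1.44]
[ 1.799e+02 -4.790e+01 -1.000e-01]
```

View pics/w25.png

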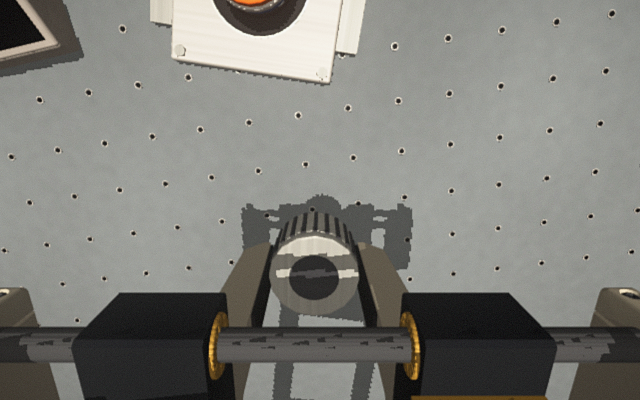

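```bash
python3 - <<'E'
from h import *
im=cv2.imread("pics/w25.png")[:,:,::-1]; crop(im,314,265,110,110,5,"w25c")
print(tray(314,276,-.010))
E
```

```text
[ 4.89341786e-03  6.30686350e-05 -1.00000000e-02]
```

View pics/w25c.png

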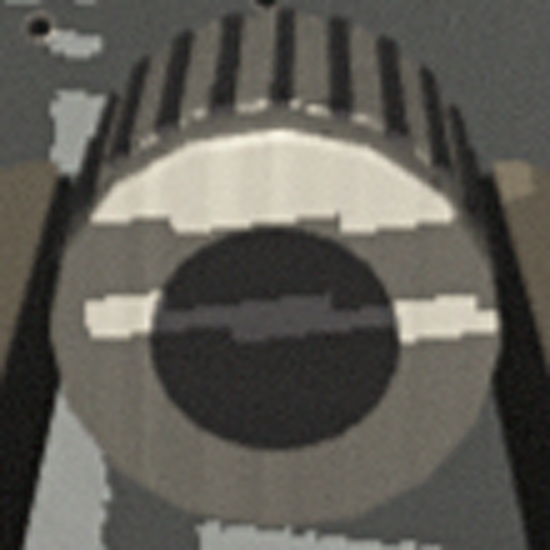

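>>> drive_tool(
  deltas=[
    [[35, 181, -48, 0, 0, 0, 0], [35, 181, -48, 0, 0, 0, 0], [35, 181, -48, 0, 0, 0, 0], [35, 181, -48, 0, 0, 0, 0], [35, 181, -48, 40, 0, 0, 0], [35, 181, -48, 75, 0, 0, 0], [35, 181, -48, 76, 0, 0, 0], [35, 181, -48, 76, 0, 0, 0]],
  ],
)

```text
clock: 49.62
ee_pos: [0.6161, 0.0165, 0.1184]
ee_rot: [[0.99, -0.139, -0.0], [-0.139, -0.99, -0.0], [-0.0, 0.0, -1.0]]
contact_force: [0.6, 0.0, -1.8]
opening: 0.465
```

```bash
python3 - <<'E'
from h import *
s=readout.observe();print(s["ee_pos"],s["opening"]*93,s["contact_force"])
print(tool([.6178,.0161,.2],s))
for n in("scene","side"):
  im,c=shot(n); u,v=proj(c,[.62,.0155,.08]); crop(im,u,v,80,70,7,n+"26")
E
```

```text
[0.61605943 0.01646958 0.11838857] 43.23152377235269 [ 0.64740763  0.02882637 -1.82095459]
[  1.8   0.1 -81.6]
```

View pics/scene26.png

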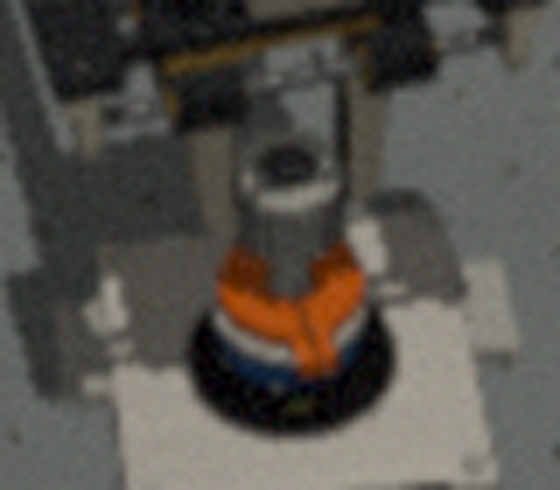

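View pics/side26.png

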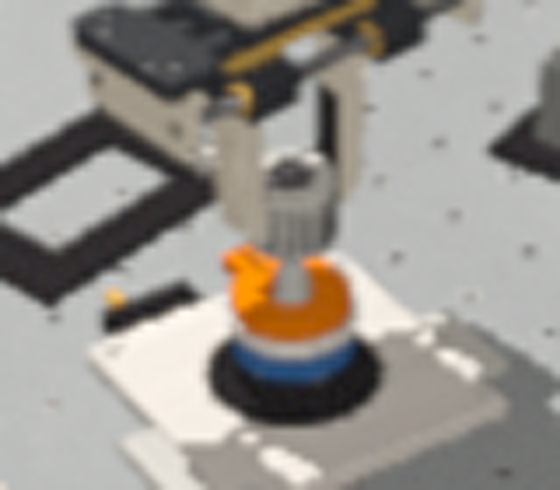

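```bash
python3 - <<'E'
from h import *
for n in("scene","side"):
  c=cam(n); P=[proj(c,[.6178,.0161,z]) for z in (.062,.078,.094,.111,.128)]
  u,v=proj(c,[.62,.0155,.08]); u0=int(max(0,u-40));v0=int(max(0,v-35))
  print(n,[((p-[u0,v0])*7).round() for p in P])
E
```

```text
scene [array([282., 275.]), array([282., 249.]), array([281., 222.]), array([280., 193.]), array([280., 163.])]
side [array([286., 283.]), array([286., 256.]), array([285., 228.]), array([285., 198.]), array([284., 168.])]
```

```bash
python3 - <<'E'
from h import *
for n in("side","scene"):
  im,c=shot(n); u,v=proj(c,[.62,.0155,.08]); crop(im,u,v,40,46,13,n+"27")
  u,v=int(u),int(v)
  g=cv2.cvtColor(im,cv2.COLOR_RGB2GRAY)
  for r in range(v-20,v+10,2): print(r,[int(x) for x in g[r,u-14:u+16]])
  print(u-14)
E
```

```text
163 [156, 158, 141, 108, 88, 89, 97, 101, 111, 104, 58, 47, 53, 67, 105, 152, 179, 187, 164, 82, 35, 47, 117, 156, 156, 150, 142, 161, 186, 186]
165 [155, 157, 138, 114, 129, 140, 149, 153, 139, 115, 108, 149, 180, 185, 188, 189, 188, 188, 169, 107, 41, 47, 118, 156, 156, 160, 177, 189, 187, 186]
167 [149, 158, 149, 152, 158, 151, 150, 151, 157, 157, 156, 161, 177, 186, 187, 187, 187, 189, 170, 106, 38, 49, 118, 156, 158, 167, 182, 187, 187, 187]
169 [154, 147, 167, 188, 172, 152, 150, 158, 161, 157, 156, 162, 187, 208, 211, 210, 194, 165, 147, 92, 42, 47, 118, 157, 157, 161, 173, 186, 188, 187]
171 [89, 113, 134, 145, 147, 150, 151, 156, 160, 158, 158, 174, 177, 134, 93, 87, 90, 126, 162, 160, 130, 93, 118, 154, 159, 168, 183, 188, 187, 186]
173 [43, 45, 62, 73, 109, 145, 152, 158, 163, 156, 156, 154, 133, 98, 77, 64, 67, 69, 99, 132, 143, 126, 125, 154, 162, 176, 184, 171, 162, 181]
175 [46, 46, 45, 47, 85, 129, 150, 155, 158, 156, 157, 153, 144, 135, 134, 134, 136, 138, 140, 144, 140, 115, 122, 159, 174, 186, 187, 184, 183, 187]
177 [45, 45, 68, 103, 137, 153, 151, 150, 152, 155, 
[... 2407 characters left out ...]
3, 60, 54, 48, 51, 55, 51, 93, 136, 151, 153, 142, 97, 77]
199 [77, 78, 80, 74, 76, 76, 71, 59, 53, 49, 47, 55, 61, 64, 63, 66, 67, 54, 54, 56, 53, 57, 50, 63, 101, 139, 151, 154, 136, 96]
201 [79, 75, 76, 76, 71, 67, 51, 48, 51, 50, 50, 49, 54, 59, 63, 69, 73, 62, 56, 58, 49, 46, 52, 50, 64, 99, 143, 153, 144, 97]
203 [74, 80, 76, 80, 74, 57, 51, 52, 52, 49, 43, 49, 49, 60, 67, 66, 65, 63, 46, 45, 58, 68, 71, 86, 88, 97, 98, 94, 93, 81]
205 [76, 78, 76, 75, 69, 68, 80, 72, 69, 54, 44, 46, 52, 58, 63, 66, 61, 58, 56, 67, 89, 94, 95, 102, 93, 89, 97, 117, 130, 126]
207 [78, 76, 74, 71, 72, 63, 85, 94, 96, 98, 94, 91, 74, 65, 68, 68, 68, 83, 89, 100, 99, 98, 97, 92, 84, 85, 60, 56, 73, 99]
298
```

View pics/side27.png

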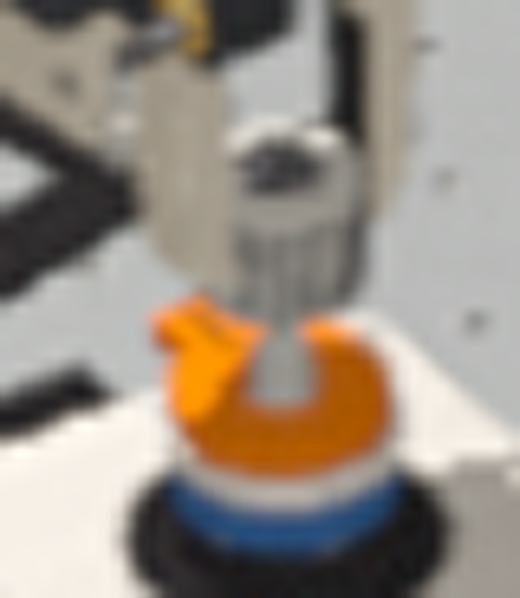

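View pics/scene27.png

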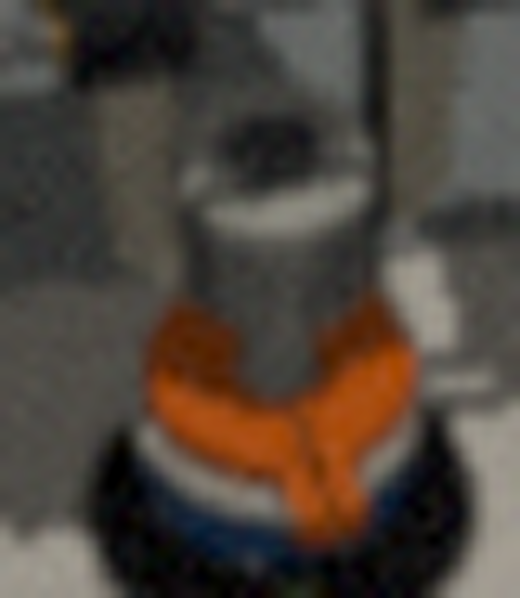

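>>> drive_tool(
  deltas=[
    [[35, 0.5, 0, 8, 0, 0, 0], [35, 0.5, 0, 14, 0, 0, 0], [35, 0.5, 0, 18, 0, 0, 0], [35, 0.5, 0, 20, 0, 0, 0], [35, 0.5, 0, 20, 0, 0, 0]],
  ],
)

```text
clock: 50.45
ee_pos: [0.6168, 0.0166, 0.0976]
ee_rot: [[0.99, -0.139, -0.0], [-0.139, -0.99, 0.0], [-0.0, -0.0, -1.0]]
contact_force: [0.3, 0.5, -0.9]
opening: 0.468
```

>>> drive_tool(
  deltas=[
    [[35, 0, 0, 2, 0, 0, 0], [35, 0, 0, 4, 0, 0, 0], [35, 0, 0, 6, 0, 0, 0], [35, 0, 0, 6, 0, 0, 0]],
  ],
)

```text
clock: 50.95
ee_pos: [0.6167, 0.0165, 0.0916]
ee_rot: [[0.99, -0.139, -0.0], [-0.139, -0.99, 0.0], [-0.0, 0.0, -1.0]]
contact_force: [-0.3, 0.4, -1.1]
opening: 0.465
```

>>> drive_tool(
  deltas=[
    [[35, 0, 0, 2, 0, 0, 0], [35, 0, 0, 4, 0, 0, 0], [35, 0, 0, 4.5, 0, 0, 0], [35, 0, 0, 4.5, 0, 0, 0]],
  ],
)

```text
clock: 51.45
ee_pos: [0.6173, 0.0167, 0.0882]
ee_rot: [[0.99, -0.139, 0.001], [-0.139, -0.99, 0.0], [0.001, -0.0, -1.0]]
contact_force: [-1.7, 1.3, 5.6]
opening: 0.464
```

>>> drive_tool(
  deltas=[
    [[35, 0, 0, 0.5, 0, 0, 0], [35, 0, 0, 1, 0, 0, 0], [35, 0, 0, 1, 0, 0, 0]],
  ],
)

```text
clock: 51.82
ee_pos: [0.6178, 0.0168, 0.0881]
ee_rot: [[0.99, -0.139, 0.003], [-0.139, -0.99, 0.0], [0.003, -0.001, -1.0]]
contact_force: [-1.4, 1.3, 9.2]
opening: 0.464
```

```bash
python3 - <<'E'
from h import *
s=readout.observe();print(s["ee_pos"],s["contact_force"],s["torque"])
for n in("side","scene"):
  im,c=shot(n); u,v=proj(c,[.62,.0155,.08]); crop(im,u,v,40,46,13,n+"28")
im,c=shot("wrist","w28")
E
```

```text
[0.61777696 0.01683004 0.08811242] [-1.44811953  1.34023023  9.24433662] [ 0.48321578  0.45115258 -0.0016696 ]
```

View pics/side28.png

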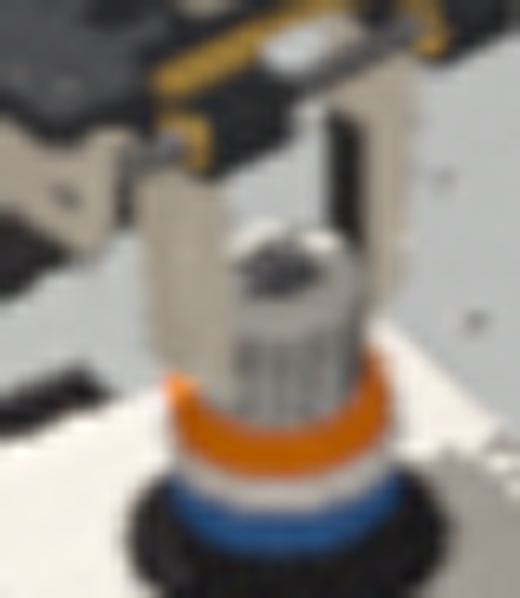

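View pics/scene28.png

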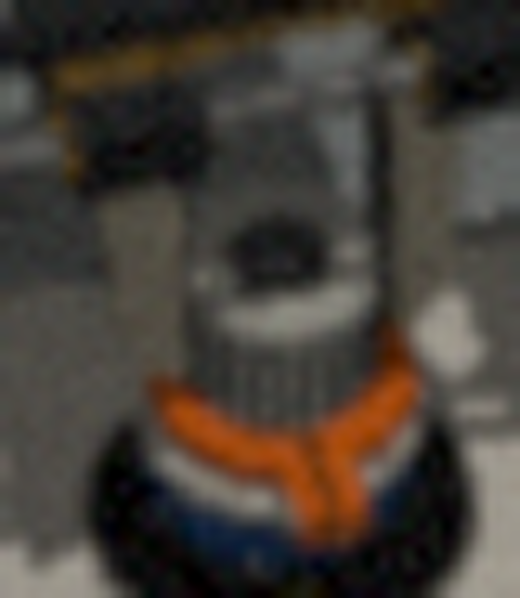

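View pics/w28.png

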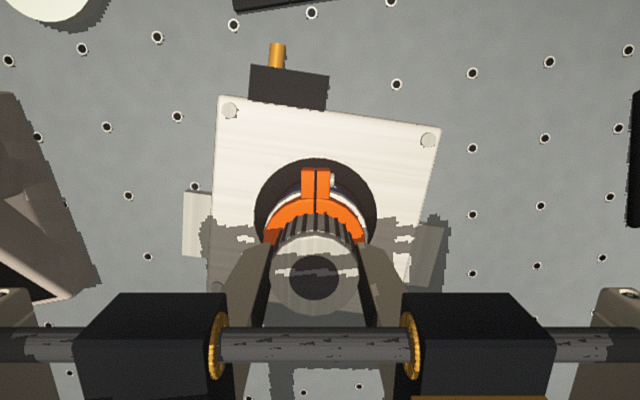

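>>> drive_tool(
  deltas=[
    [[50, 0, 0, -1, 0, 0, 0], [60, 0, 0, -1, 0, 0, 0], [93, 0, 0, -1, 0, 0, 0], [93, 0, 0, -1, 0, 0, 0], [93, 0, 0, -5, 0, 0, 0], [93, 0, 0, -50, 0, 0, 0], [93, 0, 0, -100, 0, 0, 0], [93, -50, 0, -120, 0, 0, 0]],
  ],
)

```text
clock: 52.98
ee_pos: [0.5709, 0.0225, 0.2099]
ee_rot: [[0.99, -0.139, 0.008], [-0.139, -0.99, -0.001], [0.008, 0.0, -1.0]]
contact_force: [0.4, -0.8, -0.2]
opening: 0.999
```

```bash
python3 - <<'E'
from h import *
s=readout.observe();print(s["ee_pos"],s["opening"])
for n in("side","scene"):
  im,c=shot(n); u,v=proj(c,[.62,.0155,.08]); crop(im,u,v,40,46,13,n+"29")
  print(n,[(proj(c,[.6178,.0161,z])-[int(u-20),int(v-23)])*13 for z in(.062,.096)])
im,c=shot("wrist","w29"); crop(im,300,130,160,120,5,"w29c")
E
```

```text
[0.57093997 0.02247888 0.20992853] 0.9985100517099383
side [array([271.51730046, 369.36803296]), array([269.3694394, 260.9053532])]
scene [array([264.56106395, 355.18815242]), array([261.86684966, 250.02777486])]
```

View pics/side29.png

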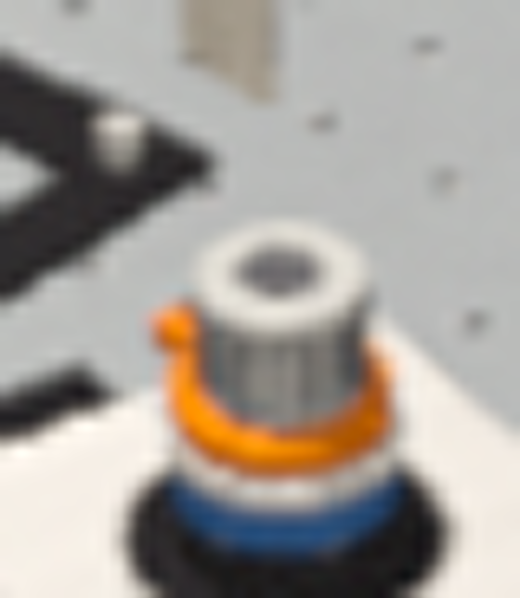

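View pics/w29.png

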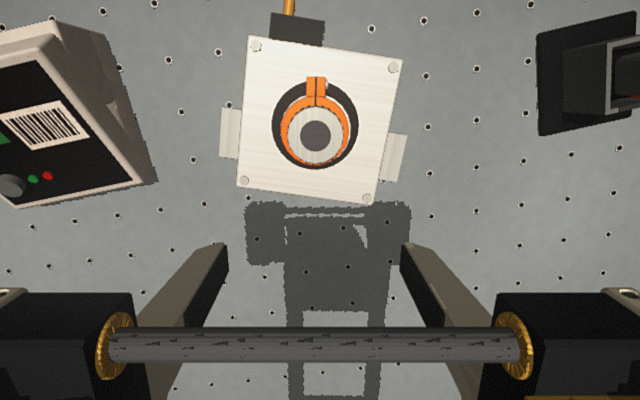

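View pics/scene29.png

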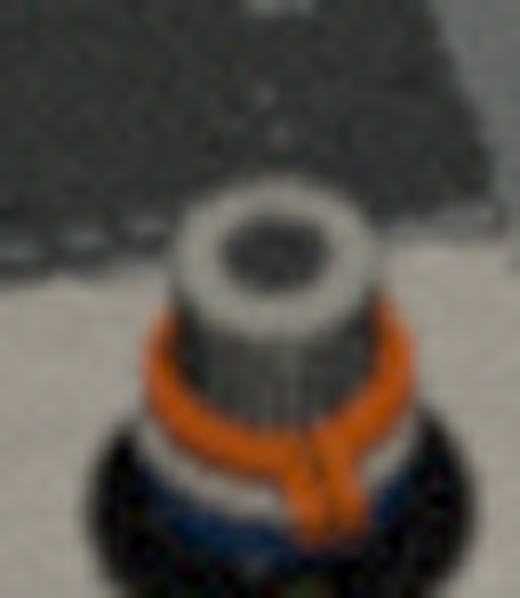

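The cap sits on the ring (side (280,272) in the crop) and looks flat. Contact came about 2 mm earlier than I reckoned, so I'll check its height by a gentle touch from above.

>>> drive_tool(
  deltas=[
    [[10, 47, 0, 0, 0, 0, 0], [0, 47, 0, 0, 0, 0, 0], [0, 47, 0, 30, 0, 0, 0], [0, 47, 0, 60, 0, 0, 0], [0, 47, 0, 85, 0, 0, 0], [0, 47, 0, 90, 0, 0, 0], [0, 47, 0, 90, 0, 0, 0], [0, 47, 0, 90, 0, 0, 0]],
  ],
)

```text
clock: 54.12
ee_pos: [0.6147, 0.0168, 0.1176]
ee_rot: [[0.99, -0.139, 0.002], [-0.139, -0.99, -0.0], [0.002, 0.0, -1.0]]
contact_force: [-0.2, 0.2, -0.0]
opening: 0.191
```

>>> drive_tool(
  deltas=[
    [[0, 0, 0, 2, 0, 0, 0], [0, 0, 0, 4, 0, 0, 0], [0, 0, 0, 6, 0, 0, 0], [0, 0, 0, 6, 0, 0, 0]],
  ],
)

```text
clock: 54.62
ee_pos: [0.6139, 0.017, 0.1103]
ee_rot: [[0.99, -0.139, -0.0], [-0.139, -0.99, -0.0], [-0.0, 0.0, -1.0]]
contact_force: [0.6, -0.3, -0.3]
opening: 0.006
```

>>> drive_tool(
  deltas=[
    [[0, 0, 0, 0.5, 0, 0, 0], [0, 0, 0, 1, 0, 0, 0], [0, 0, 0, 1, 0, 0, 0]],
  ],
)

```text
clock: 55.0
ee_pos: [0.6141, 0.0169, 0.1103]
ee_rot: [[0.99, -0.139, 0.001], [-0.139, -0.99, -0.0], [0.001, 0.0, -1.0]]
contact_force: [-1.5, 0.6, 6.2]
opening: 0.007
```

>>> drive_tool(
  deltas=[
    [[0, 0, 0, -40, 0, 0, 0], [40, 0, 0, -90, 0, 0, 0], [93, -30, 0, -130, 0, 0, 0], [93, -30, 0, -130, 0, 0, 0]],
  ],
)

```text
clock: 55.5
ee_pos: [0.5848, 0.0213, 0.2433]
ee_rot: [[0.99, -0.138, 0.007], [-0.138, -0.99, -0.001], [0.007, 0.0, -1.0]]
contact_force: [1.0, 0.1, 0.1]
opening: 0.278
```

```bash
python3 - <<'E'
from h import *
s=readout.observe();print(s["ee_pos"],s["q"].round(2))
im,c=shot("scene","s30");crop(im,222,240,60,60,10,"s30c")
print(ray(c,217.5,218,.142))
im,c=shot("side","d30");crop(im,356,155,60,60,10,"d30c")
E
```

```text
[0.58479634 0.02127474 0.24332624] [-0.15  0.31  1.44  0.    1.39  1.56]
[ 0.62841058 -0.25121     0.142     ]
```

View pics/s30c.png

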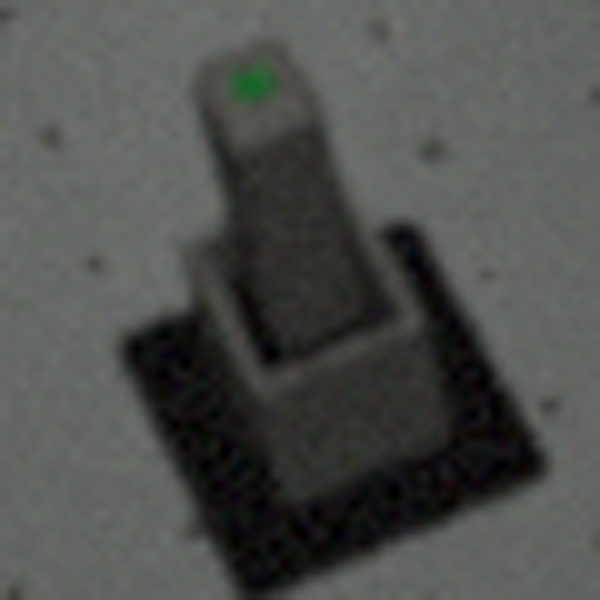

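View pics/d30c.png

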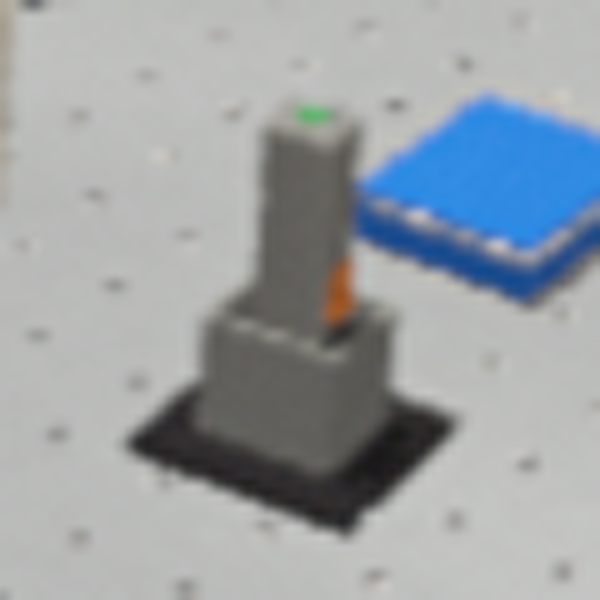

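```bash
python3 - <<'E'
from h import *
c=cam("scene")
Q=[(125,335),(245,595),(545,465),(410,225)]
P=np.array([ray(c,192+a/10,210+b/10,.008)[:2] for a,b in Q]); print(P.round(4),P.mean(0))
for i in range(4):
    d=P[(i+1)%4]-P[i]; print(np.linalg.norm(d),np.degrees(np.arctan2(d[1],d[0])))
c=cam("side")
Q=[(125,440),(345,530),(455,425),(200,385)]
P=np.array([ray(c,326+a/10,125+b/10,.008)[:2] for a,b in Q]); print(P.round(4))
print(ray(c,326+31.3,125+11.5,.142))
for i in range(4):
    d=P[(i+1)%4]-P[i]; print(np.linalg.norm(d),np.degrees(np.arctan2(d[1],d[0])))
s=readout.observe(); print(tool([.628,-.25,.21],s))
E
```

```text
[[ 0.5864 -0.2975]
 [ 0.6834 -0.2916]
 [ 0.6762 -0.2052]
 [ 0.5819 -0.2136]] [ 0.63198694 -0.25195595]
0.09721265520721621 3.4894773366251166
0.0866252602207197 94.770768536631
0.09462847903270385 -174.9409234156317
0.08401438217811927 -86.9760882803054
[[ 0.6647 -0.202 ]
 [ 0.5658 -0.2072]
 [ 0.5741 -0.2917]
 [ 0.666  -0.2512]]
[ 0.62218164 -0.25117639  0.142     ]
0.09910562566259191 -177.00413195226082
0.08499295406271831 -84.35235755033254
0.10043871658278054 23.79433574104808
0.049254592196865524 91.50705129712004
[ 81.  262.4  29.4]
```

>>> drive_tool(
  deltas=[
    [[93, 15, -218, -5, 0, 0, 0], [93, 15, -218, -5, 0, 0, 0], [93, 15, -218, -5, 0, 0, 0], [93, 15, -218, -5, 0, 0, 0], [93, 15, -218, -5, 0, 0, 0], [93, 15, -218, -5, 0, 0, 0]],
  ],
)

```text
clock: 56.35
ee_pos: [0.6289, 0.2342, 0.2423]
ee_rot: [[0.99, -0.139, -0.003], [-0.139, -0.99, -0.001], [-0.003, 0.002, -1.0]]
contact_force: [-0.1, -0.1, -0.3]
opening: 0.982
```

```bash
python3 - <<'E'
from h import *
s=readout.observe();print(s["ee_pos"],s["qvel"].round(3));print(s["ee_rot"].round(4).tolist())
im,c=shot("wrist","w31")
d=optics.cut_out("label","wrist")
for x in d: print(x["score"],x["extent"])
E
```

```text
[0.62894735 0.23417749 0.24234906] [-0.022 -0.019  0.003  0.001  0.002  0.   ]
[[0.9903, -0.1388, -0.003], [-0.1388, -0.9903, -0.0012], [-0.0028, 0.0016, -1.0]]
0.58 [304.6, 158.4, 61.9, 41.1]
```

View pics/w31.png

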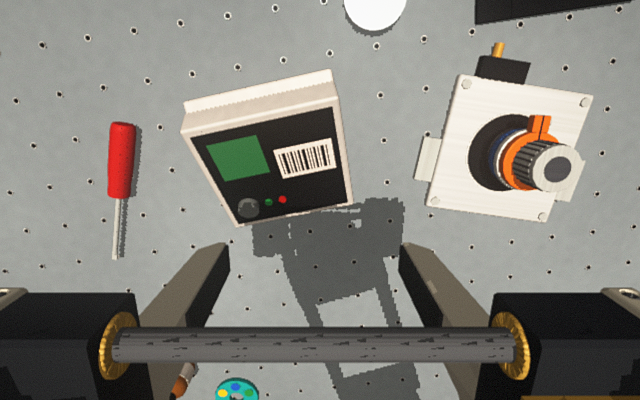

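```bash
python3 - <<'E'
from h import *
im=cv2.imread("pics/w31.png")[:,:,::-1]; crop(im,303,158,100,70,8,"w31c")
E
```

```text
(no output)
```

View pics/w31c.png

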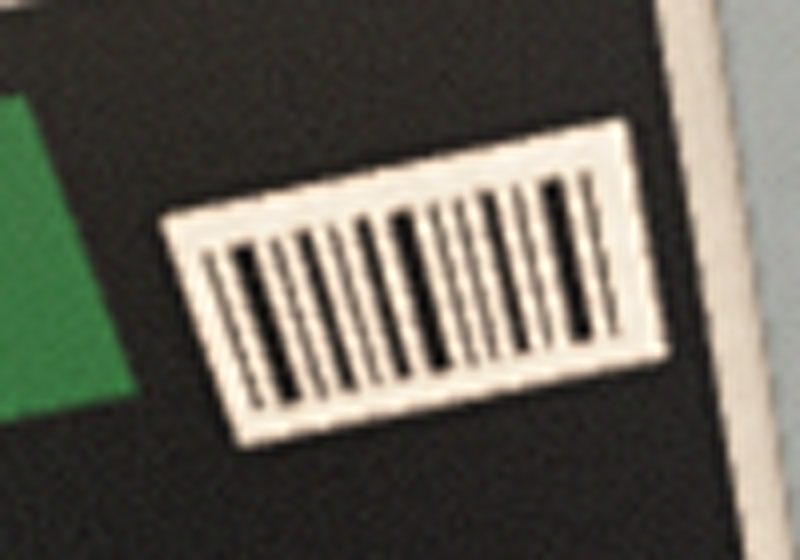

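```bash
python3 - <<'E'
from h import *
from scipy.spatial.transform import Rotation as Ro
s=readout.observe(); K,Rc,t=cam("wrist",s)
img=np.array([(162,217),(627,120),(668,355),(240,447)])/8.+[253,123]
img=img.reshape(-1,1,2)
obj=np.array([(18,27,0),(18,-27,0),(-18,-27,0),(-18,27,0)],float)/1000
n,rv,tv,err=cv2.solvePnPGeneric(obj,img,K,None,flags=cv2.SOLVEPNP_IPPE)
for i in range(n):
    R=Rc@Ro.from_rotvec(rv[i].ravel()).as_matrix(); p=t+Rc@tv[i].ravel()
    print(err[i],p.round(4),R[:,2].round(3),np.degrees(np.arccos(R[2,2])),np.degrees(np.arctan2(R[1,0],R[0,0])))
# constrained: tilt 30, free yaw & position
from scipy.optimize import least_squares
def f(v):
    yaw=v[3]; R=Ro.from_euler("zy",[yaw,-np.pi/6]).as_matrix(); P=(R@obj.T).T+v[:3]
    c=(K,Rc,t); return np.concatenate([proj(c,q)-i for q,i in zip(P,img[:,0])])
r=least_squares(f,[.65,.24,.07,.2]); print(r.x,r.cost); v=r.x
R=Ro.from_euler("zy",[v[3],-np.pi/6]).as_matrix(); print(R[:,2], np.degrees(v[3]))
for n in("scene","side"): print(n,proj(cam(n),v[:3]))
E
```

```text
[0.113456] [0.6563 0.2367 0.0751] [-0.474 -0.038  0.88 ] 28.41776754948956 3.790435322126616
[1.41790736] [0.6575 0.2365 0.0764] [ 0.757 -0.033  0.653] 49.22745733053708 9.948762749444095
[0.65665292 0.2366408  0.07718403 0.07542737] 0.6391730168124186
[-0.5        0.         0.8660254] 4.321670229538868
scene [388.18287677 185.23485399]
side [251.85496829 212.81143696]
```

>>> drive_tool(
  deltas=[
    [[93, 67, 480, 0, 0, 0, -0.1], [93, 67, 480, 0, 0, 0, -0.21], [93, 67, 480, 0, 0, 0, -0.21], [93, 67, 480, 0, 0, 0, -0.21], [93, 67, 480, 0, 0, 0, -0.21], [93, 67, 480, 0, 0, 0, -0.21], [93, 67, 480, 0, 0, 0, -0.21], [93, 67, 480, 0, 0, 0, -0.21]],
  ],
)

```text
clock: 57.45
ee_pos: [0.6276, -0.254, 0.2445]
ee_rot: [[0.998, 0.067, 0.0], [0.067, -0.998, -0.001], [0.0, 0.001, -1.0]]
contact_force: [-0.8, -0.9, 0.3]
opening: 1.001
```

>>> drive_tool(
  deltas=[
    [[93, 0, 0, 0, 0, 0, 0], [93, 0, 0, 0, 0, 0, 0], [93, 0, 0, 0, 0, 0, 0]],
  ],
)

```text
clock: 57.82
ee_pos: [0.629, -0.2485, 0.2446]
ee_rot: [[0.997, 0.072, 0.0], [0.072, -0.997, 0.0], [0.0, -0.0, -1.0]]
contact_force: [0.2, 0.7, 0.7]
opening: 0.996
```

```bash
python3 - <<'E'
from h import *
s=readout.observe();print(s["ee_pos"],s["q"].round(2));print(s["ee_rot"].round(4).tolist())
im,c=shot("wrist","w32")
for k in("scanner","stand"):
  for x in optics.cut_out(k,"wrist"): print(k,x["score"],x["extent"])
print(tool([.629,-.2505,.142],s),proj(c,[.629,-.2505,.142]))
E
```

```text
[ 0.62895717 -0.24848821  0.24464829] [-0.54  0.48  1.18  0.    1.48  0.96]
[[0.9974, 0.0718, 0.0002], [0.0718, -0.9974, 0.0003], [0.0002, -0.0003, -1.0]]
scanner 0.86 [321.0, 192.5, 33.3, 65.2]
stand 0.89 [318.4, 167.5, 80.6, 87.6]
[-1.000e-01  2.000e+00  1.026e+02] [315.77380977 208.21194716]
```

View pics/w32.png

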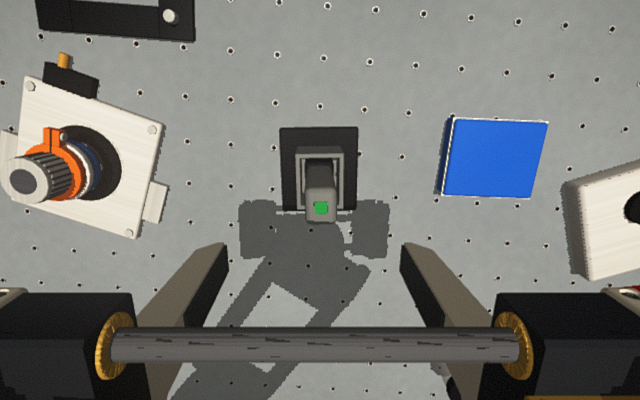

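>>> drive_tool(
  deltas=[
    [[93, 0, 3.7, 20, 0, 0, 0], [93, 0, 3.7, 60, 0, 0, 0], [93, 0, 3.7, 110, 0, 0, 0], [93, 0, 3.7, 140, 0, 0, 0], [93, 0, 3.7, 151, 0, 0, 0], [93, 0, 3.7, 151, 0, 0, 0], [60, 0, 3.7, 151, 0, 0, 0], [15, 0, 3.7, 151, 0, 0, 0]],
  ],
  grip_force=40,
)

```text
clock: 58.98
ee_pos: [0.6302, -0.2539, 0.0951]
ee_rot: [[0.997, 0.071, 0.003], [0.071, -0.997, -0.002], [0.002, 0.002, -1.0]]
contact_force: [-0.2, 0.3, -0.6]
opening: 0.832
```

>>> drive_tool(
  deltas=[
    [[15, 0, 0, 0, 0, 0, 0], [15, 0, 0, 0, 0, 0, 0], [15, 0, 0, 0, 0, 0, 0], [15, 0, 0, 0, 0, 0, 0], [15, 0, 0, 0, 0, 0, 0]],
  ],
)

```text
clock: 59.6
ee_pos: [0.6293, -0.2534, 0.0933]
ee_rot: [[0.997, 0.071, -0.0], [0.071, -0.997, 0.0], [-0.0, -0.0, -1.0]]
contact_force: [0.0, 1.1, 0.2]
opening: 0.294
```

```bash
python3 - <<'E'
from h import *
s=readout.observe();print(s["ee_pos"],s["opening"]*93,s["contact_force"],s["torque"]);print(s["ee_rot"].round(4).tolist())
E
```

```text
[ 0.62925731 -0.25342157  0.09325594] 27.3336334691987 [0.02778141 1.05468402 0.16463899] [ 0.11764027  0.0626667  -0.0274711 ]
[[0.9975, 0.0707, -0.0001], [0.0707, -0.9975, 0.0001], [-0.0001, -0.0001, -1.0]]
```

>>> drive_tool(
  deltas=[
    [[15, 0, 0, 0, 0, 0, 0], [15, 0, 0, -10, 0, 0, 0], [15, 0, 0, -40, 0, 0, 0], [15, 0, 0, -80, 0, 0, 0], [15, 0, 0, -120, 0, 0, 0], [15, 0, 0, -145, 0, 0, 0], [15, 0, 0, -145, 0, 0, 0]],
  ],
)

```text
clock: 60.48
ee_pos: [0.6304, -0.254, 0.2415]
ee_rot: [[0.997, 0.071, 0.005], [0.071, -0.997, -0.003], [0.005, 0.003, -1.0]]
contact_force: [1.6, -0.4, -1.8]
opening: 0.279
```

```bash
python3 - <<'E'
from h import *
from scipy.spatial.transform import Rotation as Ro
s=readout.observe();print(s["ee_pos"],s["opening"]*93,s["contact_force"])
im,c=shot("wrist","w33")
# target
L=np.array([.6565,.2365,.076]); R0=s["ee_rot"]
n=np.array([-.498,-.04,.866]); n/=np.linalg.norm(n)
p=L+n*(.09+.0813); z=-n; x=np.array([1,.07,0]); x-=z*(x@z); x/=np.linalg.norm(x); R=np.c_[x,np.cross(z,x),z]
print("target",p,(R0.T@(p-s["ee_pos"])*1000).round(1),Ro.from_matrix(R0.T@R).as_rotvec().round(3))
E
```

```text
[ 0.63038935 -0.25403953  0.24153789] 25.961638127622734 [ 1.64122289 -0.38937353 -1.75928454]
target [0.57117383 0.22964649 0.22437845] [ -24.9 -486.7   15.4] [0.009 0.519 0.003]
```

View pics/w33.png

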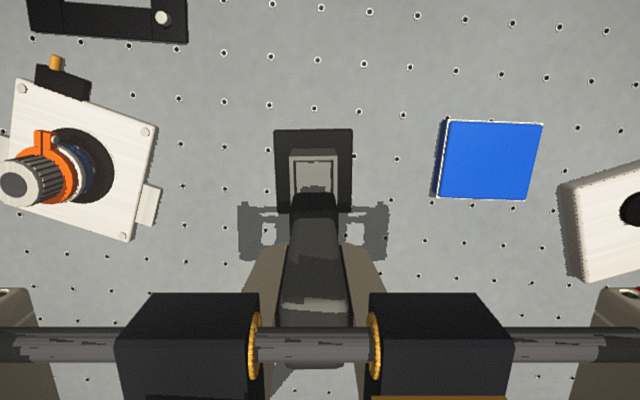

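>>> drive_tool(
  deltas=[
    [[15, -25, -487, 0, 0, 0, 0], [15, -25, -487, 0, 0, 0, 0], [15, -25, -487, 0, 0, 0, 0], [15, -25, -487, 0, 0, 0, 0], [15, -25, -487, 0, 0, 0.1, 0], [15, -25, -487, 0, 0, 0.2, 0], [15, -25, -487, 5, 0, 0.35, 0], [15, -25, -487, 10, 0, 0.5, 0]],
  ],
)

```text
clock: 61.52
ee_pos: [0.5684, 0.2327, 0.2272]
ee_rot: [[0.874, 0.072, 0.481], [0.062, -0.997, 0.036], [0.482, -0.001, -0.876]]
contact_force: [1.7, -1.6, -2.7]
opening: 0.279
```

>>> drive_tool(
  deltas=[
    [[15, 0, 0, 0, 0, 0, 0], [15, 0, 0, 0, 0, 0, 0], [15, 0, 0, 0, 0, 0, 0]],
  ],
)

```text
clock: 61.9
ee_pos: [0.5712, 0.2293, 0.2285]
ee_rot: [[0.876, 0.069, 0.478], [0.06, -0.998, 0.033], [0.479, 0.0, -0.878]]
contact_force: [-0.1, -0.2, -0.9]
opening: 0.278
```

```bash
cat > rd.py <<'E'
from h import *
from scipy.spatial.transform import Rotation as Ro
s=readout.observe();print(s["clock"],s["ee_pos"],s["opening"]*93,s["contact_force"],s["q"].round(2),s["qvel"].round(3))
L=np.array([.6565,.2365,.076]); R0=s["ee_rot"]
n=np.array([-.498,-.04,.866]); n/=np.linalg.norm(n)
p=L+n*(.09+.0813); z=-n; x=np.array([1,.07,0]); x-=z*(x@z); x/=np.linalg.norm(x); R=np.c_[x,np.cross(z,x),z]
print("to go",(R0.T@(p-s["ee_pos"])*1000).round(1),Ro.from_matrix(R0.T@R).as_rotvec().round(3))
rp=s["ee_pos"]+R0[:,2]*(.1713); print("readpt err mm",((rp-L)*1000).round(1),np.degrees(np.arccos(-R0[:,2]@n)))
E
python3 - <<'E'
import rd
from h import *
for nm in("scene","side","wrist"): shot(nm,nm+"34")
E
```

```text
61.9 [0.5712097  0.22925453 0.22847819] 25.8161491087368 [-0.079155   -0.16847442 -0.93969897] [ 0.25  0.13  1.82 -0.14  0.7   1.83] [-0.01  -0.003 -0.005 -0.001 -0.003  0.003]
to go [-2.  -0.4  3.6] [0.006 0.024 0.002]
readpt err mm [-3.4 -1.7  2.1] 1.392932983519736
```

View pics/side34.png

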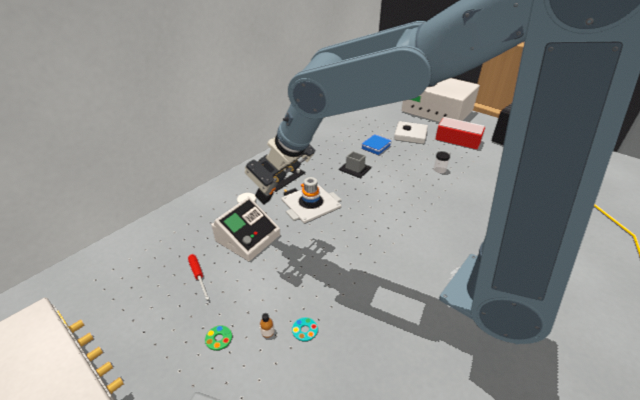

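View pics/wrist34.png

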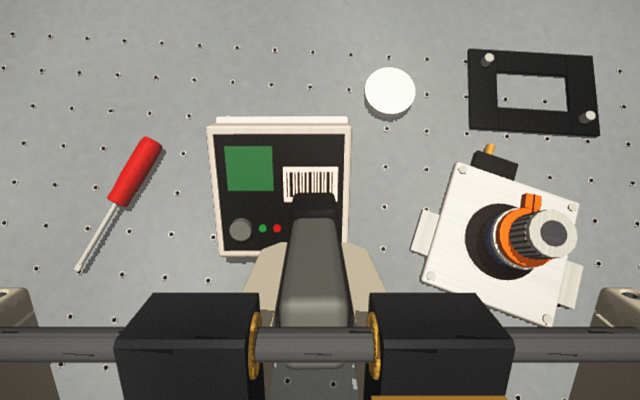

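The reader points squarely at the label (wrist (311,184)), read point within about 4 mm. Holding still 2 s.

>>> drive_tool(
  deltas=[
    [[15, -2, 0, 3, 0, 0.02, 0], [15, -2, 0, 3, 0, 0.02, 0], [15, -2, 0, 3, 0, 0.02, 0], [15, -2, 0, 3, 0, 0.02, 0], [15, -2, 0, 3, 0, 0.02, 0], [15, -2, 0, 3, 0, 0.02, 0], [15, -2, 0, 3, 0, 0.02, 0], [15, -2, 0, 3, 0, 0.02, 0]],
  ],
)

```text
clock: 63.05
ee_pos: [0.5696, 0.2306, 0.2247]
ee_rot: [[0.866, 0.071, 0.496], [0.061, -0.997, 0.035], [0.497, 0.0, -0.868]]
contact_force: [-0.1, 0.6, -1.6]
opening: 0.279
```

>>> drive_tool(
  deltas=[
    [[15, 0, 0, 0, 0, 0, 0], [15, 0, 0, 0, 0, 0, 0], [15, 0, 0, 0, 0, 0, 0], [15, 0, 0, 0, 0, 0, 0], [15, 0, 0, 0, 0, 0, 0], [15, 0, 0, 0, 0, 0, 0], [15, 0, 0, 0, 0, 0, 0], [15, 0, 0, 0, 0, 0, 0]],
  ],
)

```text
clock: 64.05
ee_pos: [0.5696, 0.2306, 0.2248]
ee_rot: [[0.866, 0.071, 0.496], [0.061, -0.997, 0.035], [0.497, -0.0, -0.868]]
contact_force: [-0.3, 0.6, -1.4]
opening: 0.281
```

```bash
python3 - <<'E'
import rd
from h import *
from scipy.spatial.transform import Rotation as Ro
s=readout.observe();R0=s["ee_rot"]
a=.0708;Rt=np.array([[.9975,.0708,0],[.0708,-.9975,0],[0,0,-1]])
p=np.array([.6293,-.2534,.2415])
print((R0.T@(p-s["ee_pos"])*1000).round(1),Ro.from_matrix(R0.T@Rt).as_rotvec().round(3))
E
```

```text
64.05 [0.56957803 0.23055958 0.22477121] 26.09378999506621 [-0.28617165  0.5647166  -1.36954841] [ 0.26  0.13  1.84 -0.15  0.67  1.85] [-0.001 -0.001  0.     0.     0.     0.002]
to go [1.1 1.  1.1] [0.005 0.003 0.004]
readpt err mm [-2.   0.1  0.1] 0.32589504340376385
[ 30.3 487.   -1.9] [ 0.   -0.52 -0.  ]
```

>>> drive_tool(
  deltas=[
    [[15, 5, 10, -20, 0, -0.18, 0], [15, 30, 487, -2, 0, -0.36, 0], [15, 30, 487, -2, 0, -0.52, 0], [15, 30, 487, -2, 0, -0.52, 0], [15, 30, 487, -2, 0, -0.52, 0], [15, 30, 487, -2, 0, -0.52, 0], [15, 30, 487, -2, 0, -0.52, 0], [15, 30, 487, -2, 0, -0.52, 0]],
  ],
)

```text
clock: 65.05
ee_pos: [0.624, -0.2153, 0.2415]
ee_rot: [[0.998, 0.071, 0.001], [0.071, -0.998, -0.0], [0.001, 0.0, -1.0]]
contact_force: [0.7, 0.0, -1.6]
opening: 0.28
```

```bash
cat > rb.py <<'E'
from h import *
from scipy.spatial.transform import Rotation as Ro
s=readout.observe();R0=s["ee_rot"];print(s["ee_pos"],s["contact_force"],s["torque"])
Rt=np.array([[.9975,.0708,0],[.0708,-.9975,0],[0,0,-1]])
p=np.array([.6293,-.2534,.0933])
print((R0.T@(p-s["ee_pos"])*1000).round(1),Ro.from_matrix(R0.T@Rt).as_rotvec().round(3))
E
python3 rb.py
```

```text
[ 0.62396328 -0.21532052  0.24149022] [ 0.72209999  0.00899085 -1.62971806] [ 0.04535678  0.03739364 -0.00944709]
[  2.5  38.3 148.2] [ 0.    -0.001 -0.   ]
```

>>> drive_tool(
  deltas=[
    [[15, 2.5, 33, 0, 0, 0, 0], [15, 2.5, 33, 20, 0, 0, 0], [15, 2.5, 33, 20, 0, 0, 0], [15, 2.5, 33, 20, 0, 0, 0], [15, 2.5, 33, 20, 0, 0, 0]],
  ],
)

```text
clock: 65.68
ee_pos: [0.629, -0.2454, 0.2226]
ee_rot: [[0.997, 0.072, 0.002], [0.072, -0.997, -0.001], [0.001, 0.001, -1.0]]
contact_force: [-0.1, -0.2, -1.4]
opening: 0.281
```

```bash
python3 rb.py; python3 - <<'E'
from h import *
shot("wrist","w35")
E
```

```text
[ 0.62901089 -0.24536832  0.22262548] [-0.13217549 -0.1986901  -1.43766334] [0.03298472 0.07790868 0.01394017]
[ -0.5   7.9 129.3] [ 0.001 -0.001  0.001]
```

View pics/w35.png

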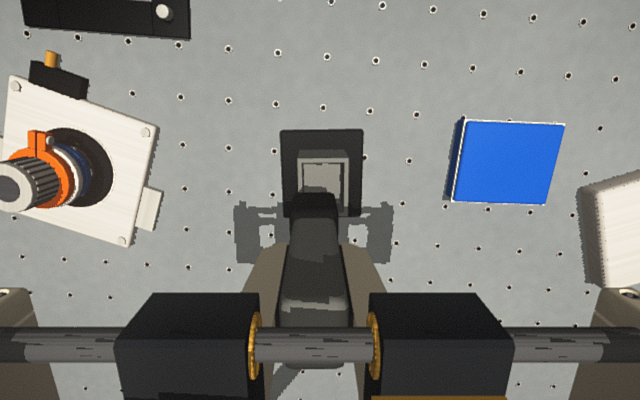

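>>> drive_tool(
  deltas=[
    [[15, 0, 8, 0, 0, 0, 0], [15, 0, 8, 40, 0, 0, 0], [15, 0, 8, 70, 0, 0, 0], [15, 0, 8, 74, 0, 0, 0], [15, 0, 8, 74, 0, 0, 0], [15, 0, 8, 74, 0, 0, 0]],
  ],
)

```text
clock: 66.47
ee_pos: [0.63, -0.2545, 0.1495]
ee_rot: [[0.997, 0.071, 0.003], [0.071, -0.997, -0.002], [0.003, 0.002, -1.0]]
contact_force: [-0.0, 0.1, -0.9]
opening: 0.283
```

```bash
python3 rb.py; python3 - <<'E'
from h import *
im,c=shot("wrist","w36");crop(im,318,190,110,110,5,"w36c")
E
```

```text
[ 0.62999271 -0.25446649  0.1494664 ] [-0.01916344  0.05318225 -0.91466501] [0.0260112  0.11394438 0.01190575]
[-0.8 -1.2 56.2] [ 0.002 -0.003 -0.   ]
```

View pics/w36c.png

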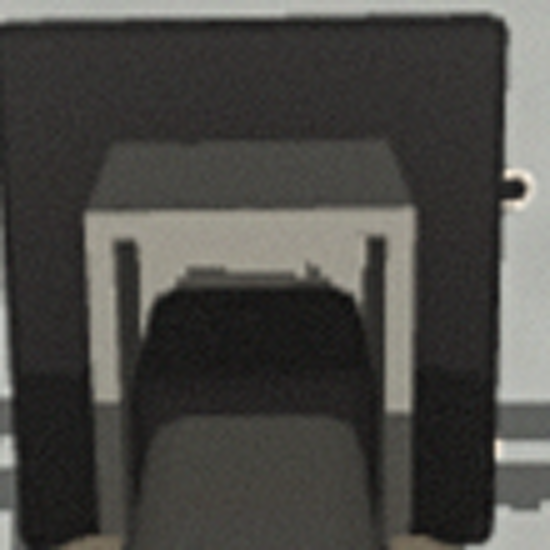

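>>> drive_tool(
  deltas=[
    [[15, 0, 0, 10, 0, 0, 0], [15, -0.5, -0.5, 22, 0, 0, 0], [15, -0.5, -0.5, 34, 0, 0, 0], [15, -0.5, -0.5, 46, 0, 0, 0], [15, -0.5, -0.5, 52, 0, 0, 0], [15, -0.5, -0.5, 54, 0, 0, 0], [15, -0.5, -0.5, 54, 0, 0, 0]],
  ],
)

```text
clock: 67.4
ee_pos: [0.6287, -0.2535, 0.0937]
ee_rot: [[0.997, 0.071, 0.001], [0.071, -0.997, -0.0], [0.001, 0.0, -1.0]]
contact_force: [-0.5, 0.0, -2.3]
opening: 0.282
```

>>> drive_tool(
  deltas=[
    [[15, 0, 0, 0.5, 0, 0, 0], [15, 0, 0, 1, 0, 0, 0], [15, 0, 0, 1, 0, 0, 0]],
  ],
)

```text
clock: 67.78
ee_pos: [0.6288, -0.2535, 0.0932]
ee_rot: [[0.997, 0.071, 0.001], [0.071, -0.997, -0.001], [0.001, 0.001, -1.0]]
contact_force: [-0.3, 0.3, 2.7]
opening: 0.278
```

Seated. Release and back off.

>>> drive_tool(
  deltas=[
    [[35, 0, 0, 0, 0, 0, 0], [60, 0, 0, 0, 0, 0, 0], [93, 0, 0, 0, 0, 0, 0], [93, 0, 0, 0, 0, 0, 0], [93, 0, 0, 0, 0, 0, 0], [93, 0, 0, -40, 0, 0, 0], [93, 0, 0, -100, 0, 0, 0], [93, 0, 0, -150, 0, 0, 0]],
  ],
)

```text
clock: 68.78
ee_pos: [0.6286, -0.2534, 0.2447]
ee_rot: [[0.997, 0.071, 0.001], [0.071, -0.997, -0.001], [0.001, 0.001, -1.0]]
contact_force: [-0.1, -0.6, -0.2]
opening: 0.996
```

>>> drive_tool(
  deltas=[
    [[93, -150, -60, 0, 0, 0, 0], [93, -150, -60, 0, 0, 0, 0], [93, -150, -60, 0, 0, 0, 0], [93, -150, -60, 0, 0, 0, 0], [93, -150, -60, 0, 0, 0, 0]],
  ],
)

```text
clock: 69.4
ee_pos: [0.4754, -0.2046, 0.243]
ee_rot: [[0.998, 0.071, 0.002], [0.071, -0.998, -0.001], [0.001, 0.001, -1.0]]
contact_force: [0.8, -0.4, 0.0]
opening: 1.001
```

```bash
python3 - <<'E'
from h import *
s=readout.observe();print(s["clock"],s["ee_pos"],s["contact_force"],s["qvel"].round(3))
im,c=shot("scene","s40");crop(im,270,225,160,90,5,"s40c")
im,c=shot("side","d40");crop(im,335,180,120,90,6,"d40c")
im,c=shot("wrist","w40")
E
```

```text
69.4 [ 0.47539295 -0.20458732  0.243039  ] [ 0.75527271 -0.37743787  0.01632335] [ 0.004  0.024 -0.014 -0.001  0.002  0.   ]
```

View pics/s40c.png

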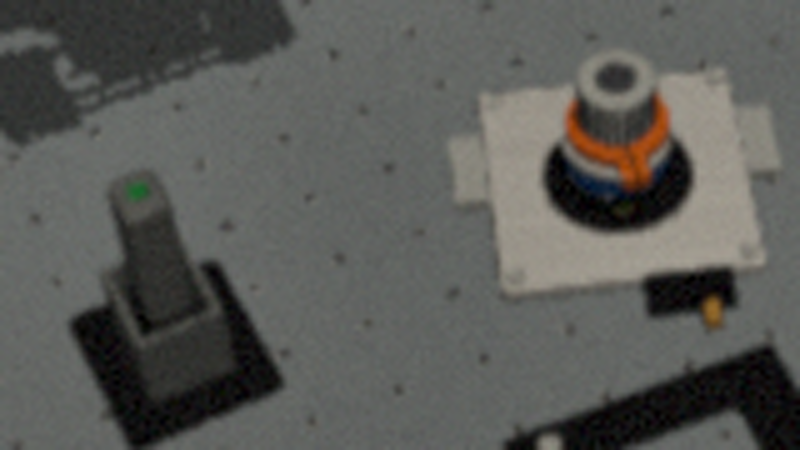

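View pics/d40c.png

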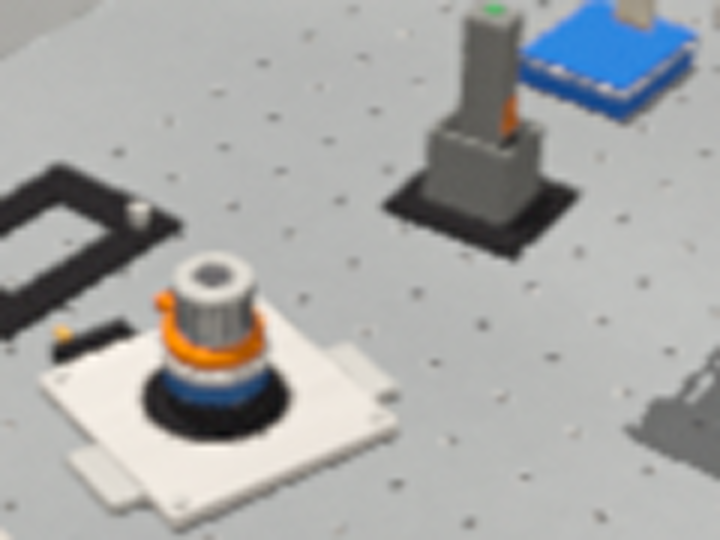

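View pics/w40.png

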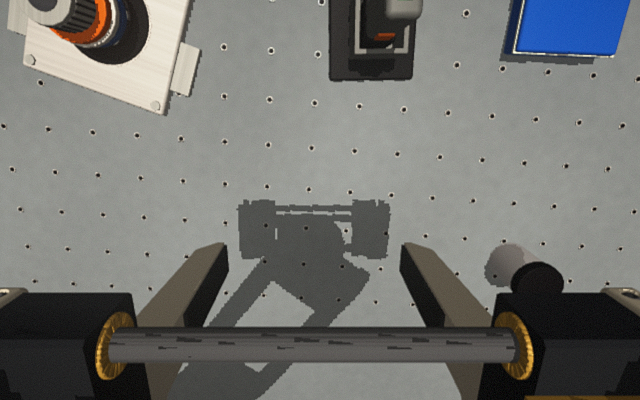

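View pics/s40.png

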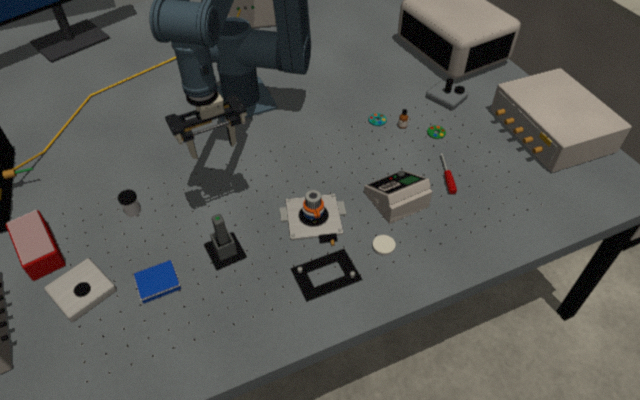

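The stack and cap are complete at scene (313,208) and the reader is upright in its stand at (222,240). No blue ring is left, and the other things are where they were. Handing in.

```bash
python3 -c "
from cell import job_done
print(job_done())"
```

```text
the job is handed in; nothing more can be done
None
```

The changer is rebuilt, the label has been read, and the job is handed in at about 69 s of the 210 s allowed; no verdict was reported.

**Stack:** I put on the black wheel, both blue spacers that were laid out (I found only two), the silver wheel, the clamp ring and the steel cap. The discs were lowered slowly by grip until they touched. Each touched down at about the height the stack should give: tool heights of 37.3, 45.9, 53.9, 61.6 and 69.6 mm, in steps of about 8 mm.

**Cap:** it met resistance about 2 mm higher than I had reckoned, with a small side load. After letting go I pressed lightly on its top and read 96.3 mm, against 96 mm when fully down. In the last pictures it looks flat and centred.

**Reader:** I held it for more than 2 s in front of the label. The tool pose put its read point about 2 mm from the label's centre and under 1° off square. That uses my own measurement of the label from one wrist picture, which landed within about 2 pixels of the label in the other two views. The reader is back upright and released in its stand, seated at its original height.

**Other things:** the bottle, pot, stage insert, slide box, dish, driver and the two look-alike wheels look unmoved in the last overview. I compared pictures by eye and did not measure this.

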